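# Put the juicer back into service

### The arm

A 6-joint arm with a two-finger parallel gripper is mounted at the origin on the work surface. World frame = base frame: x ahead of the robot, y to its left, z up, the work surface at z = 0. Lengths are in mm, angles in rad, forces in N, time in s.
With the tool pointing down it reaches from about 275 to 1000 mm from the base axis. Payload 8.4 kg.
Tool frame: the origin (TCP) lies on the centre line of the jaws, within the pads' length; the fingertips stand r.tip_reach ahead of it and the grasp point (between the pads) lies 11 mm behind it (r.tip_reach is the distance from the TCP to the fingertips, in mm); z points along the fingers, y is the line along which they close (so a half turn about z gives the same grasp; the last joint's range is limited). The gripper opens to 85 mm and grips with 20 to 120 N. Pads are 22 mm wide; open, the fingers measure 114 mm over their backs; the gripper's body (76 mm by 85 mm) begins 54 mm behind the grasp point. The pads swing forward as they close: fully open they stand 13 mm farther back than shut.
Start: joints at [-1.223, 0.353, 1.633, -0, 1.155, -0.002], TCP at [214.192, -587.154, 239.281] pointing down, gripper open.
Joint ranges: [-2.63, 2.63], [-0.92, 2.1], [0.06, 2.66], [-1.3, 4.44], [0, 2.69], [-3.02, 3.02]. Speed limits (rad/s): [2.22, 2.22, 2.79, 3.14, 3.14, 3.14].

### API

Orientations are given as [roll, pitch, yaw] about the fixed x, y, z axes, in that order (R = Rz(yaw) Ry(pitch) Rx(roll)).
In Python, from rig import r gives the robot as it stands.
- The arm moves only by the tool carry_out, never from a script. Its argument "targets" is a list of rows, each an object with "dp": the shift along the tool's x, y, z in mm, a list of three; "yaw": the turn about the tool's z in degrees. A call has 1 to 12 rows; each row is the pose to reach, as a shift and turn from the pose commanded when the call began, along the tool's axes at that moment; what a row does not reach only later rows make up. A row lasts 1/8 s, in which the tool goes at most 62.5 mm and 10.7 degrees, less where a joint would pass 70% of its speed; a pose out of reach is approached as far as the arm can. A call with a gripper value outside its range is refused whole. "fingers" is the opening, from -1 (shut) to 1 (fully open), so that 0 is half open, set as the call begins (left out, the last holds). The fingers move at their own pace and stop on an object; "grip_force" is the grip in N (left out, the last holds). Time passes only in rows, so rows that repeat a pose let the fingers close. It gives the time, the measured TCP pose, the force, the opening and the grip force at its end, in the units of the state.
- r.sense(): the state, without advancing time (a new reading comes with each control period).
- r.grab_frame(name): name is "scene" or "top" or "wrist"; returns the picture (480x640x3 uint8, red, green, blue); there is no depth.
- r.get_calibration(name): a dict with "fx", "fy", "cx", "cy" (pixels), "rvec" (rotation vector, rad) and "tvec" (3), from world to camera coordinates, as OpenCV has them. Camera axes: x right, y down, z forward; pixel columns grow to the right and rows downward; lengths in mm; the calibration is good to about 2 mm. A picture is of the moment at which its call begins: read the wrist's pose just before it. get_calibration takes no time and is no camera call; for the wrist camera it gives the pose at the moment of the call.
- r.sign_off(): hands the job in; it is judged then, once.
The state is a dict: "clock": time; "qpos": joint angles; "qvel": joint speeds; "joint_efforts": joint torques, N m; "eef_pos": TCP position; "tcp_rot": TCP orientation; "contact_force": force on the tool from outside, world axes, zero at the start; "wrist_torque": the same for the moment, N m; "opening": opening from 0.0 (shut) to 1.0 (fully open); "grasp_force": force on a finger pad.
Only numpy, scipy, OpenCV 4.12 (cv2) and the standard library are available. Lean on these libraries where they do the work, as an engineer would, in place of code of your own. Each camera call takes 0.05 s, during which the arm holds its last target. There are 200 camera calls.

### The job

Put the juicer back into service: with the screwdriver, drive every screw fitted in the service cover clockwise until it is fully home; then press the recessed reset button right down with the stylus, lay the clear lid squarely on the bowl, and only after that flip the toggle switch on. Stand both tools back upright in the holes of the tool stand (either hole), keep your fingers off the screws, and leave the cup, coaster, sieve, bottle and jar where they are.

Things in the scene. Friction and masses are not known exactly. Their poses are not given: they have to be found in the camera images.
- juicer: chrome juicer, fixed. Low base 190 (x) by 345 mm (y), flat top (deck) 45 mm high; origin on the counter, 7.5 mm to -y of the base's middle. At own y = 115 mm stands the bowl tower, 62 mm radius, 140 mm high, white squeezing cone inside; on the -y half a grey service cover with brass-collared screws, reset button and toggle switch.
- bowl_rim (a point): centre of the bowl's mouth, level with its rim (140 mm above the counter); rim outer radius 62 mm, inner 57 mm
- reset_mouth (a point): centre of the mouth of the black collar round the reset button: bore 12 mm, outer 25 mm, mouth 11 mm above the deck. The red button cap (9.6 mm across) lies 5 mm below the mouth.
- reset_button (a joint): travel of the reset button in m: 0 out, 0.004 fully pressed; springs back; about 1 N to start, 4 N fully down. Fully pressed counts from 0.003. Pressed straight down.
- switch (a joint): toggle switch lever, rad: 0 = off (leaning to the juicer's own -x), 0.9 = on (leaning to its +x). Stiff enough to stay where it is left; about 2 N at the tip moves it.
- switch_tip (a point): centre of the 13 mm ball at the end of the toggle lever, about 40 mm above the deck; the lever is 34 mm long, pivots 9 mm above the deck about the juicer's y axis at own x 0, y -105 mm, and is 7 mm thick
- hole_a (a point): one of the two tool holes of the fixed wooden tool stand (160 by 66 mm, 95 mm high, open underneath its top): centre of a 20 mm square through hole, at the top face, 42 mm from the stand's middle; x runs along the stand
- hole_b (a point): the same for the other hole, 84 mm from the first
- driver: screwdriver, 110 g, orange square handle, hanging upright by its flange in either stand hole. Origin at the bit's tip, z up along the tool. Above the tip: cross bit to 14 mm (two blades along own x and y, 14 mm wide, 2.6 thick, rounded below), shaft 8 mm thick, flange 40 mm across from 85 to 89 (rests on the stand's top), handle 89 to 154, 26 mm across the flats, which face own x and y.
- stylus: reset stylus, 110 g, blue square handle 15 mm across the flats; otherwise as the screwdriver: origin at the tip, 5 mm thick round-ended shaft to 85 mm, flange 40 mm across from 85 to 89, handle from 89 to 154 mm above the tip, flats square to own x and y
- lid: clear plastic juicer lid, 120 g: disc 132 mm across, 6 mm thick, with a black round knob on top 22 mm across from 6 to 40 mm above its underside; origin at the centre of the underside; flat below, it simply rests on the bowl's rim
- cup: cobalt glass cup, 70 mm across and 85 mm high, on the coaster; leave alone
- coaster: round wooden coaster 96 mm across, 10 mm thick; leave alone
- sieve: steel sieve, bowl 110 mm across, 40 mm high, handle along its +y to 170 mm; leave alone
- syrup: amber bottle 60 mm across, 190 mm high; leave alone
- sugar_jar: glass jar with brass cap, 76 mm across, 100 mm high; leave alone
- screw1 (a joint): turn of screw 1 in rad (None if not fitted: its square pocket in the cover is then empty). The screw's brass block, 34 mm square, sits loosely (1 mm play) in its pocket. The value grows clockwise seen from above, which drives it in; stop at 3.14 = fully home, counted home from 3.0; starts between 0.1 and 0.8. It sinks 1.9 mm per rad and stays where it is left; needs about 0.1 N m.
- screw1_head (a point): top centre of the head of screw 1; z up, its x and y run along the head's two crossed slots (5.6 mm wide with bevelled lips, 4 mm deep, right across the 23 mm head). Turns and sinks with the screw: about 13 mm above the deck with joint 0, 7 mm (flush with its brass collar, 32 mm across) when home
- screw2 (a joint): turn of screw 2 in rad (None if not fitted: its square pocket in the cover is then empty). The screw's brass block, 34 mm square, sits loosely (1 mm play) in its pocket. The value grows clockwise seen from above, which drives it in; stop at 3.14 = fully home, counted home from 3.0; starts between 0.1 and 0.8. It sinks 1.9 mm per rad and stays where it is left; needs about 0.1 N m.
- screw2_head (a point): top centre of the head of screw 2; z up, its x and y run along the head's two crossed slots (5.6 mm wide with bevelled lips, 4 mm deep, right across the 23 mm head). Turns and sinks with the screw: about 13 mm above the deck with joint 0, 7 mm (flush with its brass collar, 32 mm across) when home
- screw3 (a joint): turn of screw 3 in rad (None if not fitted: its square pocket in the cover is then empty). The screw's brass block, 34 mm square, sits loosely (1 mm play) in its pocket. The value grows clockwise seen from above, which drives it in; stop at 3.14 = fully home, counted home from 3.0; starts between 0.1 and 0.8. It sinks 1.9 mm per rad and stays where it is left; needs about 0.1 N m.
- screw3_head (a point): top centre of the head of screw 3; z up, its x and y run along the head's two crossed slots (5.6 mm wide with bevelled lips, 4 mm deep, right across the 23 mm head). Turns and sinks with the screw: about 13 mm above the deck with joint 0, 7 mm (flush with its brass collar, 32 mm across) when home
- screw4 (a joint): turn of screw 4 in rad (None if not fitted: its square pocket in the cover is then empty). The screw's brass block, 34 mm square, sits loosely (1 mm play) in its pocket. The value grows clockwise seen from above, which drives it in; stop at 3.14 = fully home, counted home from 3.0; starts between 0.1 and 0.8. It sinks 1.9 mm per rad and stays where it is left; needs about 0.1 N m.
- screw4_head (a point): top centre of the head of screw 4; z up, its x and y run along the head's two crossed slots (5.6 mm wide with bevelled lips, 4 mm deep, right across the 23 mm head). Turns and sinks with the screw: about 13 mm above the deck with joint 0, 7 mm (flush with its brass collar, 32 mm across) when home
Mind the look-alikes: they are no part of the job. There is more than one size of the lid; the one meant has the size given above.

How it is judged:
By the outcome, as a careful person would: the job done as asked, in the order asked, and still so for the second after the job is handed in, with the robot touching nothing.
Of boss1, boss2, boss3, boss4 only 2 to 3 are there at a start; the rules pass over those that are not, and their reading is None.
At some moment in a run one of lid may be knocked a few centimetres aside while the robot is not near it.
It also fails if it takes over 210 s, if anything falls off the work surface, if the arm or the gripper's body presses on something with over 40 N, if the wrist force passes 120 N, or if a joint passes its speed limit or range.

## Working session

There is one attempt and no reset: what is moved stays moved. The work goes in short steps, Python scripts to look and compute and a tool call to move; the robot and the scene stay as the last step left them, time stands still between calls to the robot, and variables do not carry over. Pictures are saved under pics/ and viewed, at most 14 in all, crops included, and the job is handed in when it is done.

Besides the shell and the picture viewer there is one more tool, called after "Emit:" as a command line: name --argument value ..., lists and objects as JSON in quotes. carry_out: Moves the arm, as the interface text tells. Its arguments: {"type":"object","properties":{"targets":{"type":"array","items":{"type":"object","properties":{"dp":{"type":"array","items":{"type":"number"}},"yaw":{"type":"number"}}}},"fingers":{"type":"number"},"grip_force":{"type":"number"}},"required":["targets"]}

```bash
ls; mkdir -p pics; python3 - <<'E'
from rig import r
import cv2
s=r.sense();print(s);print(r.tip_reach)
for n in("scene","top","wrist"):
    c=r.get_calibration(n);print(n,c)
    cv2.imwrite(f"pics/{n}0.png",r.grab_frame(n)[:,:,::-1])
E
```

```text
pics
{'clock': 0.0, 'qpos': array([-1.22337932e+00,  3.53651229e-01,  1.63412403e+00, -3.78746026e-05,
        1.15519435e+00, -2.40064760e-03]), 'qvel': array([-2.63158159e-04, -3.56470122e-04, -3.07952252e-04,  2.89498205e-04,
        7.34797638e-04, -4.83213160e-05]), 'joint_efforts': array([-3.07400978e-04, -6.05255485e+01, -3.42062795e+01,  1.31449456e-04,
        9.45640204e-03, -1.20359752e-05]), 'eef_pos': array([ 214.03705569, -586.721023  ,  238.56407227]), 'tcp_rot': array([-3.14021562e+00,  3.13237073e-05,  3.49832995e-01]), 'contact_force': array([-0.39200811, -0.27124479,  0.35335393]), 'wrist_torque': array([ 0.02146487,  0.01629432, -0.00648265]), 'grasp_force': 0.0, 'opening': 1.0025338593200603}
8.0
scene {'fx': 509.79688309547197, 'fy': 509.79688309547197, 'cx': 313.77441960969793, 'cy': 243.62111482125326, 'rvec': array([ 2.39008249,  0.79275361, -0.27571536]), 'tvec': array([-436.07523792, -174.19181539, 1537.55250078])}
top {'fx': 450.4972421330832, 'fy': 450.4972421330832, 'cx': 322.14677720694147, 'cy': 243.63489343315115, 'rvec': array([ 2.12350146, -2.15773413,  0.12288576]), 'tvec': array([  58.83926905,  543.02898282, 1012.3608388 ])}
wrist {'fx': 409.762918569892, 'fy': 409.762918569892, 'cx': 320.60991810440805, 'cy': 239.6915902082304, 'rvec': array([-2.393176  ,  1.67361781,  0.21995938]), 'tvec': array([-623.3963928 ,  -33.59609186,  376.8128633 ])}
```

View pics/top0.png

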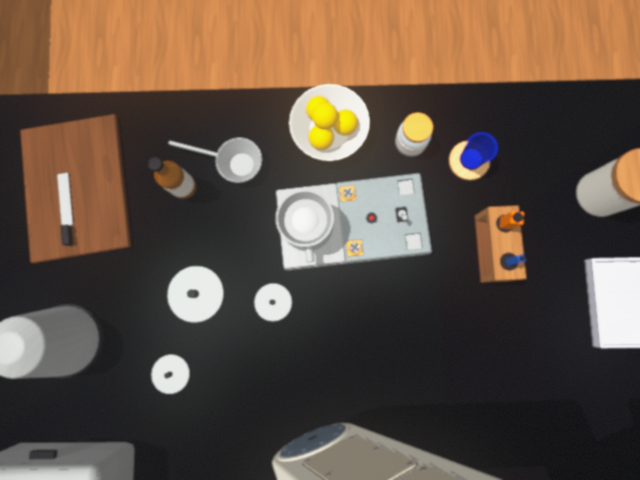

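View pics/scene0.png

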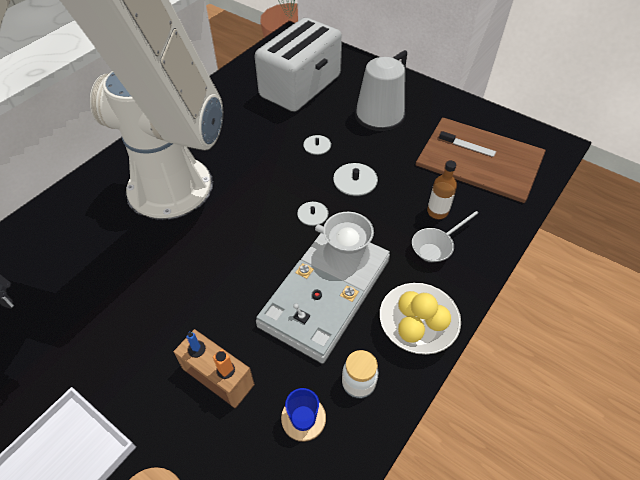

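Candidates, top view. Lids: (195,293) large, (273,302) and (170,374) small, so the large one is about 132 mm and is the one I want. Screws: (347,193) and (355,248) are fitted; the pockets at (406,187) and (414,242) are empty. Driver (orange) is at (514,220), stylus (blue) at (514,260), reset button at (372,217), toggle at (403,215).

```bash
cat > h.py <<'E'
import numpy as np, cv2
from rig import r
def cal(n):
    c=r.get_calibration(n);R=cv2.Rodrigues(np.array(c['rvec'],float))[0];t=np.array(c['tvec'],float)
    K=np.array([[c['fx'],0,c['cx']],[0,c['fy'],c['cy']],[0,0,1]]);return K,R,t
def ray(C,p):
    K,R,t=C;d=R.T@np.linalg.inv(K)@np.array([p[0],p[1],1.]);return -R.T@t,d/np.linalg.norm(d)
def onz(C,p,z):
    o,d=ray(C,p);return o+d*(z-o[2])/d[2]
def proj(C,X):
    K,R,t=C;q=K@(R@np.array(X,float)+t);return q[:2]/q[2]
def tri(rays):
    A=0;b=0
    for o,d in rays:
        P=np.eye(3)-np.outer(d,d);A=A+P;b=b+P@o
    return np.linalg.solve(A,b)
def blobs(img,lo,hi,amin=20,roi=None):
    h=cv2.cvtColor(img,cv2.COLOR_RGB2HSV);m=cv2.inRange(h,np.array(lo),np.array(hi))
    if roi is not None:
        k=np.zeros_like(m);x0,y0,x1,y1=roi;k[y0:y1,x0:x1]=1;m=m*k
    n,l,s,c=cv2.connectedComponentsWithStats(m)
    return [(c[i].round(2),s[i].tolist()) for i in range(1,n) if s[i][4]>=amin]
def tool(dxyz):
    "world shift -> tool axes"
    from scipy.spatial.transform import Rotation as Ro
    return Ro.from_euler('xyz',r.sense()['tcp_rot']).inv().apply(dxyz)
E
python3 - <<'E'
from h import *
T=cal("top");S=cal("scene");np.set_printoptions(precision=1,suppress=True)
t=cv2.imread("pics/top0.png")[:,:,::-1].copy();s=cv2.imread("pics/scene0.png")[:,:,::-1].copy()
print("campos",-T[1].T@T[2])
print("brass",blobs(t,(10,60,120),(30,255,255),15,(330,170,430,265)))
print("red",blobs(t,(0,100,60),(8,255,255),3,(360,200,390,230)),blobs(s,(0,120,60),(8,255,255),3,(305,280,330,305)))
print("org",blobs(t,(3,200,150),(14,255,255),15,(470,200,530,290)),blobs(s,(3,200,150),(14,255,255),15,(170,330,260,410)))
print("blu",blobs(t,(100,150,50),(120,255,255),10,(470,235,530,290)),blobs(s,(100,150,50),(120,255,255),15,(170,325,220,360)))
print("lid",blobs(t,(0,0,190),(180,40,255),300,(150,250,300,400)))
for p,z in[((347,193),57),((355,248),57),((372,217),50),((403,215),54),((305,219),140),((195,293),6),((273,302),6),((514,220),110),((514,260),110),((276,189),45),((419,175),45),((430,253),45),((285,268),45)]:
    print(p,onz(T,p,z))
# stand top corners
for p in[(478,210),(516,206),(520,281),(481,283)]:print(p,onz(T,p,95))
im=np.hstack([cv2.resize(t[165:285,270:435],None,fx=3.2,fy=3.2,interpolation=2)])
cv2.imwrite("pics/c1.png",im[:,:,::-1])
im=cv2.resize(t[195:295,465:535],None,fx=5,fy=5,interpolation=2);cv2.imwrite("pics/c2.png",im[:,:,::-1])
E
```

```text
campos [ 401.    28.6 1077.8]
brass [(array([347.3, 193.3]), [339, 185, 17, 17, 176]), (array([353.8, 248. ]), [346, 240, 17, 17, 182])]
red [(array([371.1, 217.5]), [369, 215, 6, 6, 27])] [(array([316.3, 293.8]), [315, 292, 4, 4, 12])]
org [(array([508.7, 220.8]), [501, 212, 23, 16, 169])] []
blu [(array([512.9, 260.2]), [506, 257, 15, 8, 87])] [(array([193.6, 342.6]), [186, 333, 14, 19, 136])]
lid [(array([195. , 293.7]), [168, 267, 55, 55, 2267]), (array([272.6, 301.8]), [255, 284, 36, 37, 1007]), (array([170.1, 373.7]), [152, 355, 37, 38, 1031])]
(347, 193) [658.8  -9.6  57. ]
(355, 248) [529.9 -25.   57. ]
(372, 217) [602.4 -66.5  50. ]
(403, 215) [ 605.  -137.5   54. ]
(305, 219) [583.2  83.6 140. ]
(195, 293) [434.9 355.4   6. ]
(273, 302) [410.9 169.1   6. ]
(514, 220) [ 578.3 -367.2  110. ]
(514, 260) [ 491.5 -360.9  110. ]
(276, 189) [674.9 157.   45. ]
(419, 175) [ 701.8 -180.2   45. ]
(430, 253) [ 516.9 -197.3   45. ]
(285, 268) [487.8 136.3  45. ]
(478, 210) [ 604.9 -296.2   95. ]
(516, 206) [ 612.3 -379.9   95. ]
(520, 281) [ 447.2 -376.5   95. ]
(481, 283) [ 444.2 -292.8   95. ]
```

View pics/c1.png

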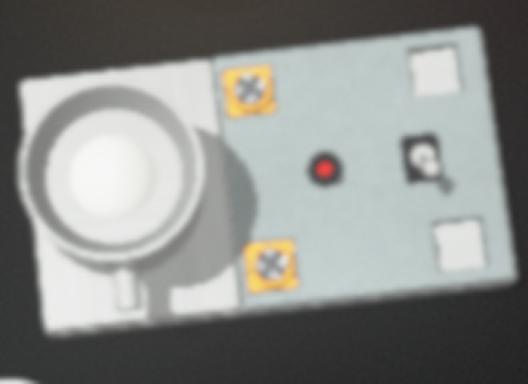

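View pics/c2.png

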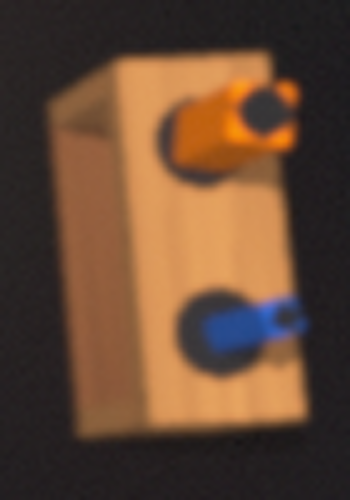

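```bash
python3 - <<'E'
from h import *
T=cal("top");W=cal("wrist");np.set_printoptions(precision=1,suppress=True)
cs=[onz(T,(270+a/3.2,165+b/3.2),45)[:2] for a,b in[(20,80),(480,27),(518,283),(45,333)]]
cs=np.array(cs);m=cs.mean(0);print(cs,m)
v=(cs[0]+cs[3]-cs[1]-cs[2])/2;print(np.linalg.norm(v),"yaw",np.degrees(np.arctan2(-v[0],v[1])))
st=np.array([onz(T,(465+a/5,195+b/5),95)[:2] for a,b in[(112,57),(272,52),(308,418),(148,436)]]);print(st,st.mean(0))
u=(st[0]+st[1]-st[2]-st[3])/2;print(np.linalg.norm(u),np.degrees(np.arctan2(u[1],u[0])));u/=np.linalg.norm(u);print("holes",st.mean(0)+42*u,st.mean(0)-42*u)
print("handle tops",onz(T,(465+267/5,195+110/5),164),onz(T,(465+290/5,195+317/5),164))
print("flanges",onz(T,(465+205/5,195+140/5),97),onz(T,(465+220/5,195+332/5),97))
c=-W[1].T@W[2];s=r.sense();print("wcam",c,"fwd",W[1][2],"right",W[1][0],'rel tool',tool(c-s['eef_pos']))
E
```

```text
[[ 672.5  156.4]
 [ 705.6 -182.7]
 [ 515.8 -201.5]
 [ 485.4  138.5]] [594.8 -22.3]
341.0364745092064 yaw 5.340454591470008
[[ 612.6 -317.3]
 [ 613.5 -387.5]
 [ 452.2 -391. ]
 [ 445.5 -322.1]] [ 530.9 -354.5]
164.292684984723 1.448867493301102
holes [ 572.9 -353.4] [ 489.  -355.5]
handle tops [ 574.5 -354.4  164. ] [ 489.4 -357.4  164. ]
flanges [ 574.3 -354.6   97. ] [ 489.8 -355.2   97. ]
wcam [ 274.6 -563.6  372.5] fwd [-0.2 -0.1 -1. ] right [ 0.3 -0.9 -0. ] rel tool [  64.8   -1.2 -133.8]
```

View pics/wrist0.png

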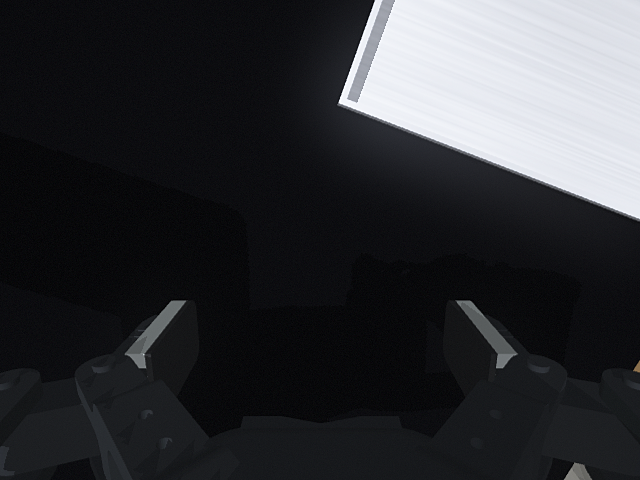

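Emit:
carry_out --targets '[{"dp": [40, -13, -3], "yaw": 2}, {"dp": [88, -30, -6], "yaw": 5}, {"dp": [141, -47, -9], "yaw": 8}, {"dp": [194, -65, -12], "yaw": 11}, {"dp": [247, -83, -15], "yaw": 14}, {"dp": [300, -100, -18], "yaw": 17}, {"dp": [335, -112, -21], "yaw": 19}, {"dp": [353, -118, -21], "yaw": 20}, {"dp": [353, -118, -21], "yaw": 20}, {"dp": [353, -118, -21], "yaw": 20}]' --fingers 1

```text
clock: 1.4
eef_pos: [504.7, -355.7, 260.0]
tcp_rot: [-3.141, 0.001, 0.001]
contact_force: [0.0, -0.0, 0.2]
opening: 1.003
grasp_force: 0.0
```

```bash
cat > snap.py <<'E'
import sys
from h import *
s=r.sense();C=cal("wrist");f=r.grab_frame("wrist");cv2.imwrite(f"pics/{sys.argv[1]}.png",f[:,:,::-1])
np.savez(f"pics/{sys.argv[1]}.npz",K=C[0],R=C[1],t=C[2],eef=s['eef_pos'],rot=s['tcp_rot'])
np.set_printoptions(precision=3,suppress=True);print(s['clock'],s['eef_pos'],s['tcp_rot'],s['qpos'])
E
python3 snap.py w1
```

```text
1.4 [ 504.673 -355.663  260.019] [-3.141  0.001  0.001] [-0.616  0.323  1.628 -0.     1.191  0.954]
```

View pics/w1.png

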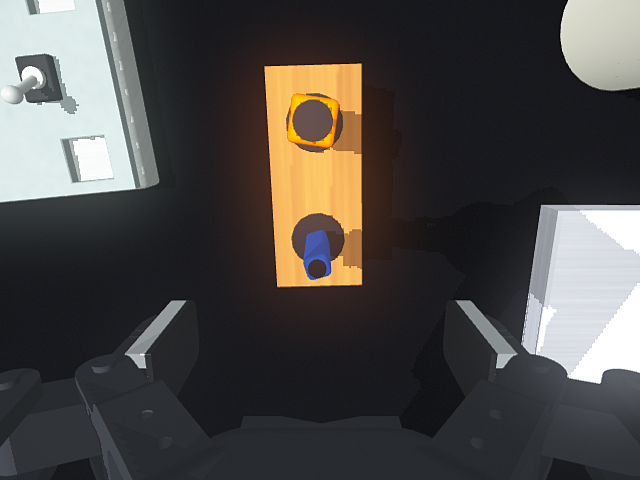

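The wrist view shows the orange driver at (313,121), slightly turned, and the blue stylus with its top at (317,268). The stand runs along the image's vertical.

```bash
python3 - <<'E'
from h import *
np.set_printoptions(precision=1,suppress=True)
d=np.load("pics/w1.npz");C=(d['K'],d['R'],d['t']);im=cv2.imread("pics/w1.png");h=cv2.cvtColor(im,cv2.COLOR_BGR2HSV)
def stats(z,m):
    c=max(cv2.findContours(m,0,1)[0],key=cv2.contourArea)
    P=np.array([onz(C,p[0],z)[:2] for p in c]).astype(np.float32)
    return cv2.minAreaRect(P),cv2.boxPoints(cv2.minAreaRect(P))
m=cv2.inRange(h,(10,230,200),(25,255,255))&0
m[80:160,270:350]=cv2.inRange(h,(5,215,120),(25,255,255))[80:160,270:350]
print("org",stats(164,m),m.sum()/255)
print("hsv samples",h[97,313],h[121,313],h[160,280],h[121,335],h[240,317],h[268,317],h[276,305])
b=cv2.inRange(h,(100,120,40),(125,255,255));k=np.zeros_like(b);k[225:285,290:345]=1;b*=k
c=max(cv2.findContours(b,0,1)[0],key=cv2.contourArea);print("blu px",cv2.approxPolyDP(c,2,True)[:,0].tolist())
for p in[(317,268)]:print(onz(C,p,164))
print("flange b",onz(C,(318,239),99))
st=cv2.inRange(h,(5,60,90),(25,200,255));k[:]=0;k[50:300,250:375]=1;st*=k
print("stand",stats(95,st))
cv2.imwrite("pics/c3.png",cv2.resize(im[80:290,260:370],None,fx=2.8,fy=2.8,interpolation=2))
E
```

```text
org (((574.2047119140625, -350.20587158203125), (25.461132049560547, 25.320823669433594), 81.85519409179688), array([[ 559.9, -361. ],
       [ 584.9, -364.6],
       [ 588.5, -339.4],
       [ 563.5, -335.8]], dtype=float32)) 873.0
hsv samples [ 20 255 255] [  6  64 103] [ 17 152 250] [ 14 255 229] [115 147 173] [ 3 81 69] [ 18 160 250]
blu px [[323, 230], [310, 233], [306, 237], [303, 263], [311, 279], [317, 278], [310, 276], [307, 271], [307, 265], [313, 259], [318, 258], [325, 263], [327, 269], [322, 276], [330, 272], [328, 242]]
[ 490.5 -352.7  164. ]
flange b [ 491.  -352.9   99. ]
stand (((532.242431640625, -351.23004150390625), (160.36361694335938, 65.94145202636719), 1.547063946723938), array([[ 451.2, -320.4],
       [ 453. , -386.4],
       [ 613.3, -382. ],
       [ 611.5, -316.1]], dtype=float32))
```

View pics/c3.png

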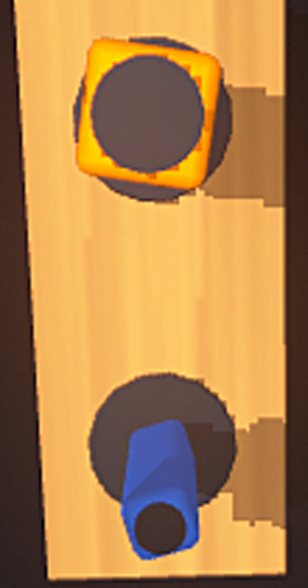

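Emit:
carry_out --targets '[{"dp": [25, -2, 10], "yaw": 3}, {"dp": [55, -4, 25], "yaw": 6}, {"dp": [69.5, -5.3, 55], "yaw": 8.2}, {"dp": [69.5, -5.3, 85], "yaw": 8.2}, {"dp": [69.5, -5.3, 115], "yaw": 8.2}, {"dp": [69.5, -5.3, 133], "yaw": 8.2}, {"dp": [69.5, -5.3, 138], "yaw": 8.2}, {"dp": [69.5, -5.3, 138], "yaw": 8.2}]' --fingers 1

```text
clock: 2.45
eef_pos: [575.0, -350.5, 122.8]
tcp_rot: [3.141, -0.001, -0.143]
contact_force: [0.3, -0.6, 0.4]
opening: 1.007
grasp_force: 0.0
```

Emit:
carry_out --targets '[{"dp": [0, 0, 0], "yaw": 0}, {"dp": [0, 0, 0], "yaw": 0}, {"dp": [0, 0, 0], "yaw": 0}, {"dp": [0, 0, 0], "yaw": 0}, {"dp": [0, 0, 0], "yaw": 0}, {"dp": [0, 0, 0], "yaw": 0}, {"dp": [0, 0, 0], "yaw": 0}, {"dp": [0, 0, 0], "yaw": 0}]' --fingers -1 --grip_force 80

```text
clock: 3.45
eef_pos: [575.2, -350.2, 122.9]
tcp_rot: [3.141, -0.001, -0.142]
contact_force: [-0.6, -0.7, 5.5]
opening: 0.295
grasp_force: 79.1
```

Emit:
carry_out --targets '[{"dp": [0, 0, -15], "yaw": 0}, {"dp": [0, 0, -50], "yaw": 0}, {"dp": [0, 0, -90], "yaw": 0}, {"dp": [0, 0, -130], "yaw": -5}, {"dp": [1, -20, -150], "yaw": -15}, {"dp": [3, -60, -150], "yaw": -25}, {"dp": [5, -105, -150], "yaw": -35}, {"dp": [8, -150, -150], "yaw": -45}, {"dp": [10, -195, -150], "yaw": -55}, {"dp": [12, -240, -150], "yaw": -65}, {"dp": [15, -285, -150], "yaw": -75}, {"dp": [17, -336, -150], "yaw": -85}]'

```text
clock: 4.95
eef_pos: [639.4, -18.5, 272.9]
tcp_rot: [3.141, 0.0, 1.346]
contact_force: [1.4, -0.4, -0.4]
opening: 0.296
grasp_force: 78.6
```

Emit:
carry_out --targets '[{"dp": [0, 0, 0], "yaw": -10}, {"dp": [0, 0, 0], "yaw": -20}, {"dp": [0, 0, 0], "yaw": -30}, {"dp": [0, 0, 0], "yaw": -40}, {"dp": [0, 0, 0], "yaw": -50}, {"dp": [0, 0, 0], "yaw": -60}, {"dp": [0, 0, 0], "yaw": -70}, {"dp": [0, 0, 0], "yaw": -80}, {"dp": [0, 0, 0], "yaw": -90}, {"dp": [0, 0, 0], "yaw": -100}, {"dp": [0, 0, 0], "yaw": -103}, {"dp": [0, 0, 0], "yaw": -103}]'

```text
clock: 6.45
eef_pos: [639.2, -19.8, 272.7]
tcp_rot: [-3.142, -0.0, 3.138]
contact_force: [0.7, -1.0, -0.3]
opening: 0.295
grasp_force: 78.6
```

```bash
python3 snap.py w2
```

```text
6.45 [639.214 -19.77  272.715] [-3.142 -0.     3.138] [-0.033  0.347  1.565 -0.     1.229 -1.601]
```

View pics/w2.png

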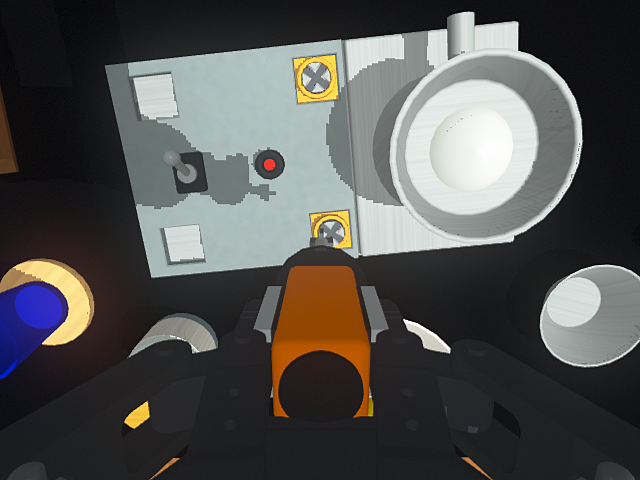

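The driver is held straight, with its bit tip at (320,235). The two screws are at (316,78) and (332,231), and the reset button is at (268,164). Next I zoom in for the slot angles.

```bash
python3 - <<'E'
from h import *
np.set_printoptions(precision=1,suppress=True)
d=np.load("pics/w2.npz");C=(d['K'],d['R'],d['t']);im=cv2.imread("pics/w2.png");h=cv2.cvtColor(im,cv2.COLOR_BGR2HSV)
for x0,y0,x1,y1 in[(285,45,350,112),(300,200,365,255)]:
    b=cv2.inRange(h,(12,120,100),(32,255,255));k=np.zeros_like(b);k[y0:y1,x0:x1]=1
    c=np.concatenate(cv2.findContours(b*k,0,1)[0])
    P=np.array([onz(C,p[0],52)[:2] for p in c]).astype(np.float32);print(cv2.minAreaRect(P))
for p in[(316,78),(332,231)]:print(onz(C,p,57))
print("red",onz(C,(268,164),51)); print("tip",onz(C,(320,235),160))
print("tip predicted px",proj(C,d['eef']-[0,0,113]))
rr=(285,45,350,112);a=cv2.resize(im[45:112,285:352],None,fx=8,fy=8,interpolation=2);e=cv2.resize(im[195:262,295:328+34],(536,536),interpolation=2)
cv2.imwrite("pics/c4.png",cv2.resize(np.hstack([a,e]),(800,400)))
E
```

```text
((533.417236328125, -22.574617385864258), (34.00941467285156, 33.4543571472168), 5.110355377197266)
((659.7018432617188, -10.081243515014648), (34.03803253173828, 33.473751068115234), 6.075168132781982)
[533.2 -22.3  57. ]
[659.  -9.  57.]
red [601.3 -63.8  51. ]
tip [636.4 -19.2 160. ]
tip predicted px [319.2 239.3]
```

View pics/c4.png

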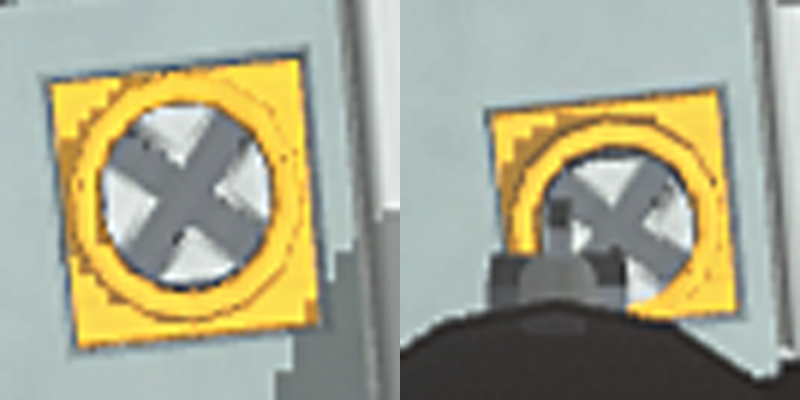

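```bash
cat > slot.py <<'E'
import sys
from h import *
def slot(name,c,z=56,half=None):
    "4-fold slot angle (deg, world, mod 90) of head at world c; half: use only image rows above the centre"
    d=np.load(f"pics/{name}.npz");C=(d['K'],d['R'],d['t']);im=cv2.imread(f"pics/{name}.png")
    g=cv2.cvtColor(im,cv2.COLOR_BGR2GRAY).astype(float)
    an=np.radians(np.arange(0,360,1));best=[]
    V=np.zeros(len(an))
    for rad in np.arange(6,10.6,.5):
        P=[proj(C,[c[0]+rad*np.cos(a),c[1]+rad*np.sin(a),z]) for a in an]
        V+=[cv2.getRectSubPix(g.astype(np.float32),(1,1),tuple(map(float,p)))[0,0] for p in P]
    V/=10
    if half: return V
    F=(V*np.exp(-4j*an)).sum(); a=np.degrees(np.angle(F))/4
    return (a+45)%90, abs(F)/len(an), V
if __name__=="__main__":
    np.set_printoptions(precision=0,suppress=True,linewidth=150)
    a,m,V=slot("w2",(533.3,-22.4));print(a,m)
    for dx,dy in[(1,0),(-1,0),(0,1),(0,-1)]:print(slot("w2",(533.3+dx,-22.4+dy))[:2])
    V=slot("w2",(659.4,-9.6),half=1);print(V[::5])
    d=np.load("pics/w2.npz");C=(d['K'],d['R'],d['t'])
    print("blade end px, left, right",proj(C,[632.2,-19.8,161]),proj(C,[639.2,-26.8,163]),proj(C,[639.2,-12.8,163]))
E
python3 slot.py
```

```text
36.1270968968242 26.15766886660586
(np.float64(36.179618193282145), np.float64(20.426906982100054))
(np.float64(36.12006210416415), np.float64(28.13139923874472))
(np.float64(35.98472697250604), np.float64(23.539114842495827))
(np.float64(36.041870503157675), np.float64(23.06696682660505))
[ 71.  77. 177. 205. 184. 158. 134. 122. 124. 124. 123. 122. 129. 162. 202. 214. 214. 209. 208. 206. 194. 180. 160. 136. 123. 119. 121. 117. 120.
 121. 118. 121. 139. 158. 172. 173. 171. 172. 171. 177. 183. 187. 194. 182. 169. 138. 125. 124. 127. 126. 112.  95.  91.  91.  93. 106. 132. 148.
 159. 168. 176. 166. 138. 115. 108. 105. 102.  94.  82.  74.  74.  74.]
blade end px, left, right [319. 229.] [308. 241.] [330. 241.]
```

Emit:
carry_out --targets '[{"dp": [25, -1, 5], "yaw": 8}, {"dp": [60, -2, 20], "yaw": 18}, {"dp": [90, -3, 40], "yaw": 28}, {"dp": [106.6, -3.6, 60], "yaw": 35.9}, {"dp": [106.6, -3.6, 80], "yaw": 35.9}, {"dp": [106.6, -3.6, 90], "yaw": 35.9}, {"dp": [106.6, -3.6, 90], "yaw": 35.9}, {"dp": [106.6, -3.6, 90], "yaw": 35.9}]'

```text
clock: 7.5
eef_pos: [533.4, -23.1, 182.9]
tcp_rot: [3.141, 0.001, 2.512]
contact_force: [-0.3, 0.3, -1.2]
opening: 0.295
grasp_force: 78.6
```

```bash
sed -i 's|a=np.degrees(np.angle(F))/4|a=-np.degrees(np.angle(F))/4|' slot.py; python3 snap.py w3; python3 - <<'E'
from h import *
d=np.load("pics/w3.npz");C=(d['K'],d['R'],d['t']);im=cv2.imread("pics/w3.png")
print("screw px",proj(C,[533.3,-22.4,57]),"tip px",proj(C,d['eef']-[0,0,113]),proj(C,[533.3,-22.4,d['eef'][2]-113]))
cv2.imwrite("pics/c5.png",cv2.resize(im[150:260,260:380],None,fx=5,fy=5,interpolation=2))
E
```

```text
7.5 [533.422 -23.099 182.948] [3.141 0.001 2.512] [-0.046  0.276  1.883  0.     0.982 -0.987]
screw px [320.6175414  233.90323752] tip px [319.83121531 239.79377205] [320.6225965  239.00383057]
```

View pics/c5.png

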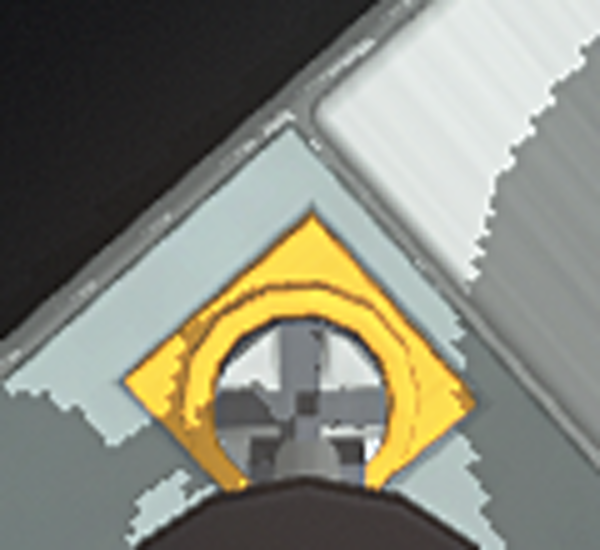

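```bash
python3 - <<'E'
from h import *
d=np.load("pics/w3.npz");C=(d['K'],d['R'],d['t'])
a=onz(C,(260+301/5,150+406/5),57);b=onz(C,(260+305/5,150+449/5),70);b2=onz(C,(260+306/5,150+392/5),70.5)
print(a,b,"shift tool",tool(a-b),"from blade end",tool(a-b2)+[7,0,0])
im=cv2.imread("pics/w3.png");h=cv2.cvtColor(im,cv2.COLOR_BGR2HSV)
m=cv2.inRange(h,(12,120,100),(32,255,255));k=np.zeros_like(m);k[185:250,275:365]=1
c=np.concatenate(cv2.findContours(m*k,0,1)[0]);print([ (x,onz(C,x,52)) for x in cv2.boxPoints(cv2.minAreaRect(c))], onz(C,(260+312/5,150+207/5),52))
from slot import slot
for q in [(a[0],a[1])]:
    V=slot("w3",q,57,half=1);print(V[::5].round())
E
```

```text
[531.66873797 -21.54981728  57.        ] [533.84252327 -22.50389951  70.        ] shift tool [ 2.33169877 -0.51669755 12.99737742] from blade end [ 1.91003651 -0.63571824 13.50462831]
[(array([284.0345, 225.4138], dtype=float32), array([515.37113025, -39.32638454,  52.        ])), (array([321.83447, 191.8138 ], dtype=float32), array([512.02843637,  -5.94273125,  52.        ])), (array([355.59998, 229.8    ], dtype=float32), array([545.72836701,  -2.69631409,  52.        ])), (array([317.8    , 263.40002], dtype=float32), array([549.90778878, -36.85142026,  52.        ]))] [512.0263043   -5.48804927  52.        ]
[113.  84.  76.  95. 139. 182. 188. 153. 140. 124. 126. 126. 127. 125.
 135. 178. 202. 206. 210. 210. 213. 215. 213. 200. 177. 146. 118. 118.
 127. 128. 128. 126. 126. 148. 181. 203. 212. 217. 218. 222. 222. 199.
 184. 149.  99.  83.  85.  86.  86.  84.  96. 120. 133. 131. 111.  94.
  78.  73.  78.  88. 103. 106. 100.  98.  99. 101. 103. 109. 122. 136.
 144. 137.]
```

Emit:
carry_out --targets '[{"dp": [2.1, -0.6, 4], "yaw": 0}, {"dp": [2.1, -0.6, 8], "yaw": 0}, {"dp": [2.1, -0.6, 11], "yaw": 0}, {"dp": [2.1, -0.6, 12.5], "yaw": 0}, {"dp": [2.1, -0.6, 13.5], "yaw": 0}, {"dp": [2.1, -0.6, 14.5], "yaw": 0}, {"dp": [2.1, -0.6, 15], "yaw": 0}, {"dp": [2.1, -0.6, 15], "yaw": 0}]'

```text
clock: 8.55
eef_pos: [530.9, -22.4, 167.4]
tcp_rot: [3.141, 0.0, 2.512]
contact_force: [0.8, -0.5, -0.6]
opening: 0.294
grasp_force: 78.6
```

Emit:
carry_out --targets '[{"dp": [0, 0, 0.6], "yaw": 0}, {"dp": [0, 0, 1.2], "yaw": 0}, {"dp": [0, 0, 1.8], "yaw": 0}, {"dp": [0, 0, 2], "yaw": 0}, {"dp": [0, 0, 2], "yaw": 0}]'

```text
clock: 9.18
eef_pos: [530.9, -22.4, 165.4]
tcp_rot: [3.141, 0.0, 2.512]
contact_force: [0.8, -1.7, -0.3]
opening: 0.291
grasp_force: 78.6
```

Emit:
carry_out --targets '[{"dp": [0, 0, 0.5], "yaw": 4}, {"dp": [0, 0, 0.8], "yaw": 8}, {"dp": [0, 0, 1.1], "yaw": 14}, {"dp": [0, 0, 1.3], "yaw": 20}, {"dp": [0, 0, 1.5], "yaw": 25}, {"dp": [0, 0, 1.7], "yaw": 30}, {"dp": [0, 0, 1.7], "yaw": 30}]'

```text
clock: 10.05
eef_pos: [531.7, -22.6, 164.6]
tcp_rot: [3.14, 0.001, 1.988]
contact_force: [0.6, -1.2, 8.1]
opening: 0.295
grasp_force: 79.7
```

```bash
python3 -c "
from h import *
s=r.sense();print(s['contact_force'],s['wrist_torque'],s['eef_pos'],s['tcp_rot'],s['qpos'])"
```

```text
[ 0.60548222 -1.18638093  8.11410107] [-0.51349102 -0.26144638  0.08748129] [531.74198397 -22.58237069 164.62515133] [3.13969558e+00 1.41124769e-03 1.98771724e+00] [-4.49987439e-02  2.96575585e-01  1.90282500e+00 -5.17511297e-04
  9.39864921e-01 -4.61616203e-01]
```

Emit:
carry_out --targets '[{"dp": [0, 0, 0.3], "yaw": 8}, {"dp": [0, 0, 0.5], "yaw": 16}, {"dp": [0, 0, 0.8], "yaw": 24}, {"dp": [0, 0, 1.1], "yaw": 32}, {"dp": [0, 0, 1.3], "yaw": 40}, {"dp": [0, 0, 1.6], "yaw": 48}, {"dp": [0, 0, 1.9], "yaw": 56}, {"dp": [0, 0, 2.1], "yaw": 64}, {"dp": [0, 0, 2.4], "yaw": 72}, {"dp": [0, 0, 2.7], "yaw": 80}, {"dp": [0, 0, 2.7], "yaw": 80}]'

```text
clock: 11.42
eef_pos: [532.0, -22.5, 162.0]
tcp_rot: [3.14, -0.002, 0.591]
contact_force: [2.1, -1.2, 6.3]
opening: 0.3
grasp_force: 79.6
```

```bash
cat > st.py <<'E'
from h import *
np.set_printoptions(precision=3,suppress=True)
s=r.sense();print(s['clock'],s['contact_force'],s['wrist_torque'],s['eef_pos'],np.degrees(s['tcp_rot']),s['qpos'],s['opening'])
E
python3 st.py
```

```text
11.425 [ 2.093 -1.163  6.301] [-0.363 -0.504  0.026] [532.042 -22.501 161.993] [179.889  -0.13   33.837] [-0.045  0.3    1.905 -0.     0.934  0.935] 0.3003969630907351
```

Emit:
carry_out --targets '[{"dp": [0, 0, 0.3], "yaw": 8}, {"dp": [0, 0, 0.5], "yaw": 16}, {"dp": [0, 0, 0.8], "yaw": 24}, {"dp": [0, 0, 1.0], "yaw": 32}, {"dp": [0, 0, 1.2], "yaw": 38}, {"dp": [0, 0, 1.2], "yaw": 38}]'

```text
clock: 12.18
eef_pos: [532.1, -22.5, 160.8]
tcp_rot: [3.141, -0.003, -0.072]
contact_force: [2.6, -0.8, 5.2]
opening: 0.296
grasp_force: 79.5
```

```bash
python3 st.py
```

```text
12.175 [ 2.644 -0.776  5.228] [-0.379 -0.609  0.043] [532.127 -22.521 160.77 ] [179.99   -0.181  -4.133] [-0.045  0.302  1.906 -0.     0.931  1.598] 0.2961964652443882
```

Emit:
carry_out --targets '[{"dp": [0, 0, 0.2], "yaw": 5}, {"dp": [0, 0, 0.3], "yaw": 10}, {"dp": [0, 0, 0.3], "yaw": 10}]'

```text
clock: 12.55
eef_pos: [532.1, -22.6, 160.5]
tcp_rot: [-3.141, -0.003, -0.246]
contact_force: [1.7, -0.8, 5.8]
opening: 0.295
grasp_force: 79.5
```

```bash
python3 st.py
```

```text
12.55 [ 1.731 -0.757  5.847] [-0.393 -0.59  -0.009] [532.12  -22.556 160.451] [-179.98    -0.18   -14.119] [-0.045  0.302  1.906 -0.     0.93   1.772] 0.2954703565477205
```

Emit:
carry_out --targets '[{"dp": [0, 0, 0.2], "yaw": 5}, {"dp": [0, 0, 0.3], "yaw": 10}]'

```text
clock: 12.8
eef_pos: [532.3, -22.8, 160.4]
tcp_rot: [-3.141, -0.004, -0.422]
contact_force: [1.6, -2.5, 8.7]
opening: 0.295
grasp_force: 79.7
```

```bash
python3 st.py
```

```text
12.8 [ 1.625 -2.465  8.743] [-0.658 -0.501  0.396] [532.306 -22.759 160.359] [-179.97    -0.207  -24.164] [-0.045  0.303  1.906 -0.001  0.93   1.948] 0.2951258528439565
```

Emit:
carry_out --targets '[{"dp": [0, 0, 0.1], "yaw": 5}, {"dp": [0, 0, 0.2], "yaw": 10}]'

```text
clock: 13.05
eef_pos: [532.4, -22.8, 160.3]
tcp_rot: [-3.141, -0.004, -0.595]
contact_force: [1.6, -2.2, 8.8]
opening: 0.294
grasp_force: 80.1
```

```bash
python3 st.py
```

```text
13.05 [ 1.558 -2.187  8.822] [-0.544 -0.528  1.048] [532.412 -22.778 160.297] [-179.94    -0.219  -34.107] [-0.045  0.303  1.906 -0.001  0.929  2.122] 0.29448266900333436
```

Emit:
carry_out --targets '[{"dp": [0, 0, -0.5], "yaw": -8}, {"dp": [0, 0, -1], "yaw": -15}, {"dp": [0, 0, -10], "yaw": -15}, {"dp": [0, 0, -30], "yaw": -15}, {"dp": [10, -8, -35], "yaw": -22}, {"dp": [28, -24, -35], "yaw": -32}, {"dp": [50, -42, -35], "yaw": -42}, {"dp": [72, -60, -35], "yaw": -52}, {"dp": [90, -75, -35], "yaw": -62}, {"dp": [96.6, -80.9, -35], "yaw": -72}, {"dp": [96.6, -80.9, -35], "yaw": -82}, {"dp": [96.6, -80.9, -35], "yaw": -91}]'

```text
clock: 14.55
eef_pos: [655.3, -9.1, 193.7]
tcp_rot: [-3.139, 0.001, 0.996]
contact_force: [-0.1, 0.1, -1.2]
opening: 0.298
grasp_force: 79.5
```

Emit:
carry_out --targets '[{"dp": [0, 0, 0], "yaw": -10}, {"dp": [0, 0, 0], "yaw": -20}, {"dp": [0, 0, 0], "yaw": -30}, {"dp": [0, 0, 0], "yaw": -40}, {"dp": [0, 0, 2], "yaw": -50}, {"dp": [0, 0, 6], "yaw": -60}, {"dp": [0, 0, 10], "yaw": -70}, {"dp": [0, 0, 12], "yaw": -80}, {"dp": [0, 0, 12], "yaw": -80}, {"dp": [0, 0, 12], "yaw": -80}]'

```text
clock: 15.8
eef_pos: [655.8, -9.3, 182.1]
tcp_rot: [-3.141, -0.001, 2.385]
contact_force: [-0.1, -1.3, -1.1]
opening: 0.297
grasp_force: 79.5
```

```bash
python3 snap.py w4;  python3 - <<'E'
from h import *
d=np.load("pics/w4.npz");C=(d['K'],d['R'],d['t']);im=cv2.imread("pics/w4.png")
print("screw px",proj(C,[658,-9,57]),"tip px",proj(C,d['eef']-[0,0,113]))
cv2.imwrite("pics/c6.png",cv2.resize(im[150:260,260:380],None,fx=5,fy=5,interpolation=2))
E
```

```text
15.8 [655.785  -9.28  182.056] [-3.141 -0.001  2.385] [-0.017  0.455  1.614  0.     1.073 -0.831]
screw px [322.87275203 237.40868687] tip px [320.20419812 240.08637401]
```

View pics/c6.png

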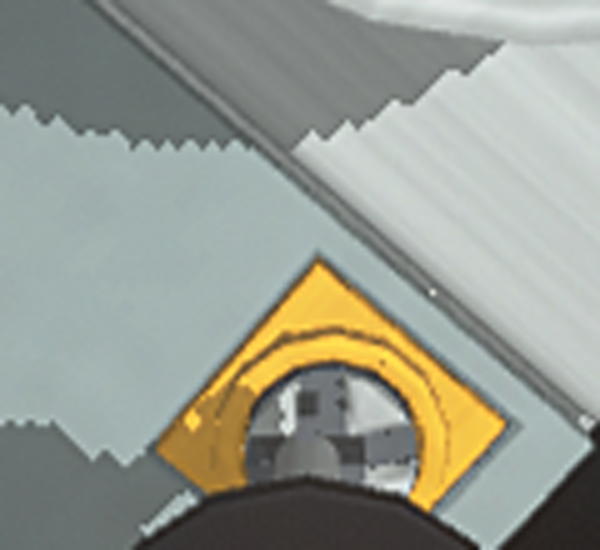

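```bash
python3 - <<'E'
from h import *
from slot import slot
d=np.load("pics/w4.npz");C=(d['K'],d['R'],d['t'])
a=onz(C,(260+333/5,150+450/5),57);b=onz(C,(260+306/5,150+449/5),69)
print(a,b,"shift tool",tool(a-b))
V=slot("w4",a[:2],57,half=1);print([(i*5,int(v)) for i,v in enumerate(V[::5])])
E
```

```text
[660.94766507  -8.42679887  57.        ] [656.08687701  -8.71179746  69.        ] shift tool [-3.34652581  3.54232532 11.99838244]
[(0, 68), (5, 97), (10, 140), (15, 190), (20, 194), (25, 178), (30, 163), (35, 127), (40, 110), (45, 109), (50, 112), (55, 112), (60, 111), (65, 110), (70, 126), (75, 163), (80, 181), (85, 184), (90, 182), (95, 182), (100, 184), (105, 189), (110, 187), (115, 178), (120, 160), (125, 130), (130, 101), (135, 105), (140, 116), (145, 116), (150, 116), (155, 104), (160, 91), (165, 95), (170, 106), (175, 136), (180, 162), (185, 166), (190, 150), (195, 157), (200, 156), (205, 138), (210, 110), (215, 77), (220, 74), (225, 79), (230, 80), (235, 88), (240, 88), (245, 90), (250, 88), (255, 66), (260, 53), (265, 53), (270, 55), (275, 56), (280, 56), (285, 56), (290, 55), (295, 55), (300, 55), (305, 55), (310, 55), (315, 55), (320, 55), (325, 55), (330, 55), (335, 56), (340, 54), (345, 54), (350, 54), (355, 56)]
```

Emit:
carry_out --targets '[{"dp": [-1.5, 1.7, 0], "yaw": -3}, {"dp": [-3.3, 3.5, 2], "yaw": -5.5}, {"dp": [-3.3, 3.5, 6], "yaw": -5.5}, {"dp": [-3.3, 3.5, 9], "yaw": -5.5}, {"dp": [-3.3, 3.5, 11], "yaw": -5.5}, {"dp": [-3.3, 3.5, 12.5], "yaw": -5.5}, {"dp": [-3.3, 3.5, 13.5], "yaw": -5.5}, {"dp": [-3.3, 3.5, 14.5], "yaw": -5.5}, {"dp": [-3.3, 3.5, 15], "yaw": -5.5}, {"dp": [-3.3, 3.5, 15], "yaw": -5.5}]'

```text
clock: 17.1
eef_pos: [661.0, -9.2, 167.0]
tcp_rot: [3.141, 0.0, 2.486]
contact_force: [0.3, 0.3, -0.6]
opening: 0.293
grasp_force: 79.5
```

```bash
python3 st.py
```

```text
17.1 [ 0.285  0.258 -0.633] [-0.11  -0.149 -0.001] [661.04   -9.18  166.981] [179.99    0.022 142.442] [-0.016  0.478  1.614 -0.     1.049 -0.931] 0.29319006801070524
```

Emit:
carry_out --targets '[{"dp": [0, 0, 0.8], "yaw": 0}, {"dp": [0, 0, 1.5], "yaw": 0}, {"dp": [0, 0, 2.2], "yaw": 4}, {"dp": [0, 0, 2.6], "yaw": 10}, {"dp": [0, 0, 3], "yaw": 16}, {"dp": [0, 0, 3.2], "yaw": 22}, {"dp": [0, 0, 3.5], "yaw": 30}, {"dp": [0, 0, 3.5], "yaw": 30}]'

```text
clock: 18.1
eef_pos: [661.7, -9.6, 164.6]
tcp_rot: [3.14, 0.002, 1.961]
contact_force: [-0.3, -1.7, 6.5]
opening: 0.295
grasp_force: 80.6
```

```bash
python3 st.py
```

```text
18.1 [-0.328 -1.7    6.474] [-0.591  0.086  0.028] [661.673  -9.602 164.643] [179.909   0.089 112.34 ] [-0.016  0.481  1.615 -0.001  1.044 -0.406] 0.2952394039552588
```

Engaged; driving on.

Emit:
carry_out --targets '[{"dp": [0, 0, 0.3], "yaw": 8}, {"dp": [0, 0, 0.5], "yaw": 16}, {"dp": [0, 0, 0.8], "yaw": 24}, {"dp": [0, 0, 1.1], "yaw": 32}, {"dp": [0, 0, 1.3], "yaw": 40}, {"dp": [0, 0, 1.6], "yaw": 48}, {"dp": [0, 0, 1.9], "yaw": 56}, {"dp": [0, 0, 2.1], "yaw": 64}, {"dp": [0, 0, 2.4], "yaw": 72}, {"dp": [0, 0, 2.7], "yaw": 80}, {"dp": [0, 0, 3.0], "yaw": 90}]'

```text
clock: 19.48
eef_pos: [662.1, -9.7, 161.7]
tcp_rot: [3.14, -0.002, 0.387]
contact_force: [1.0, -3.3, 4.0]
opening: 0.291
grasp_force: 80.3
```

```bash
python3 st.py
```

```text
19.475 [ 0.969 -3.346  4.018] [-0.731 -0.284  0.07 ] [662.066  -9.661 161.745] [179.883  -0.134  22.161] [-0.016  0.484  1.617 -0.001  1.038  1.168] 0.2906605026362201
```

Emit:
carry_out --targets '[{"dp": [0, 0, 0.3], "yaw": 8}, {"dp": [0, 0, 0.5], "yaw": 16}, {"dp": [0, 0, 0.8], "yaw": 24}]'

```text
clock: 19.85
eef_pos: [662.1, -9.7, 160.9]
tcp_rot: [3.141, -0.003, -0.031]
contact_force: [0.5, -2.3, 6.0]
opening: 0.294
grasp_force: 80.3
```

```bash
python3 st.py
```

```text
19.85 [ 0.545 -2.341  6.004] [-0.821 -0.28   0.048] [662.074  -9.75  160.934] [179.94  -0.17  -1.8 ] [-0.016  0.485  1.618 -0.001  1.036  1.586] 0.2941188659698231
```

Emit:
carry_out --targets '[{"dp": [0, 0, 0.2], "yaw": 5}, {"dp": [0, 0, 0.4], "yaw": 12}]'

```text
clock: 20.1
eef_pos: [662.1, -9.8, 160.5]
tcp_rot: [3.141, -0.003, -0.24]
contact_force: [1.7, -2.3, 6.9]
opening: 0.296
grasp_force: 80.3
```

```bash
python3 st.py
```

```text
20.1 [ 1.705 -2.264  6.919] [-0.751 -0.281  0.078] [662.068  -9.755 160.537] [179.975  -0.178 -13.742] [-0.016  0.485  1.618 -0.001  1.035  1.795] 0.2958991903970207
```

Emit:
carry_out --targets '[{"dp": [0, 0, 0.2], "yaw": 5}, {"dp": [0, 0, 0.3], "yaw": 10}]'

```text
clock: 20.35
eef_pos: [662.0, -9.9, 160.4]
tcp_rot: [3.141, -0.003, -0.413]
contact_force: [-0.2, -3.2, 7.9]
opening: 0.298
grasp_force: 80.7
```

```bash
python3 st.py
```

```text
20.35 [-0.206 -3.241  7.883] [-0.989 -0.116  0.497] [662.045  -9.943 160.448] [179.983  -0.188 -23.671] [-0.017  0.485  1.618 -0.002  1.035  1.968] 0.2975410331906939
```

Emit:
carry_out --targets '[{"dp": [0, 0, 0.2], "yaw": 5}, {"dp": [0, 0, 0.2], "yaw": 9}]'

```text
clock: 20.6
eef_pos: [662.1, -9.9, 160.4]
tcp_rot: [-3.141, -0.003, -0.569]
contact_force: [0.9, -3.6, 8.5]
opening: 0.295
grasp_force: 80.9
```

```bash
python3 st.py
```

```text
20.6 [ 0.942 -3.616  8.518] [-0.893  0.025  0.815] [662.058  -9.917 160.368] [-179.991   -0.194  -32.614] [-0.016  0.485  1.618 -0.002  1.035  2.125] 0.29465027492667417
```

Emit:
carry_out --targets '[{"dp": [0, 0, -0.5], "yaw": -10}, {"dp": [0, 0, -15], "yaw": -14}, {"dp": [0, 0, -60], "yaw": -14}, {"dp": [5, 15, -100], "yaw": -18}, {"dp": [20, 61, -110], "yaw": -22}, {"dp": [38, 115, -110], "yaw": -24.4}, {"dp": [56, 170, -110], "yaw": -24.4}, {"dp": [74, 225, -110], "yaw": -24.4}, {"dp": [92, 279, -110], "yaw": -24.4}, {"dp": [105, 318, -110], "yaw": -24.4}, {"dp": [110, 333.7, -110], "yaw": -24.4}, {"dp": [110, 333.7, -110], "yaw": -24.4}]'

```text
clock: 22.1
eef_pos: [573.7, -349.8, 268.4]
tcp_rot: [-3.141, 0.0, -0.144]
contact_force: [0.1, 0.8, -1.0]
opening: 0.293
grasp_force: 80.0
```

Emit:
carry_out --targets '[{"dp": [0, 0, 0], "yaw": 0}, {"dp": [0, 0, 0], "yaw": 0}, {"dp": [0, 0, 0], "yaw": 0}]'

```text
clock: 22.48
eef_pos: [574.4, -348.6, 268.8]
tcp_rot: [-3.142, -0.0, -0.141]
contact_force: [0.3, 0.1, -0.8]
opening: 0.297
grasp_force: 80.0
```

```bash
python3 snap.py w5;python3 st.py;  python3 - <<'E'
from h import *
d=np.load("pics/w5.npz");C=(d['K'],d['R'],d['t']);im=cv2.imread("pics/w5.png")
print(proj(C,[574.2,-350.1,95]),proj(C,d['eef']-[0,0,113]))
p=proj(C,[574.2,-350.1,95]).astype(int);cv2.imwrite("pics/c7.png",cv2.resize(im[p[1]-60:p[1]+60,p[0]-70:p[0]+70],None,fx=5,fy=5,interpolation=2))
E
```

```text
22.475 [ 574.398 -348.615  268.773] [-3.142 -0.    -0.141] [-0.548  0.402  1.494  0.     1.246  1.164]
22.525 [-0.371 -0.76   0.204] [-0.004  0.045 -0.013] [ 574.328 -348.786  268.779] [-179.996   -0.004   -8.101] [-0.548  0.402  1.494  0.     1.246  1.164] 0.29235317279635503
[323.55878771 217.51189979] [321.87721065 237.54261179]
```

Emit:
carry_out --targets '[{"dp": [0.8, 1.5, 10], "yaw": 0}, {"dp": [0.8, 1.5, 35], "yaw": 0}, {"dp": [0.8, 1.5, 50], "yaw": 0}, {"dp": [0.8, 1.5, 60], "yaw": 0}, {"dp": [0.8, 1.5, 70], "yaw": 0}, {"dp": [0.8, 1.5, 80], "yaw": 0}, {"dp": [0.8, 1.5, 80], "yaw": 0}]'

```text
clock: 23.4
eef_pos: [574.2, -351.0, 187.9]
tcp_rot: [-3.141, 0.001, -0.142]
contact_force: [0.2, 0.1, -1.3]
opening: 0.294
grasp_force: 80.0
```

Emit:
carry_out --targets '[{"dp": [0, 0, 10], "yaw": 0}, {"dp": [0, 0, 25], "yaw": 0}, {"dp": [0, 0, 40], "yaw": 0}, {"dp": [0, 0, 55], "yaw": 0}, {"dp": [0, 0, 62], "yaw": 0}, {"dp": [0, 0, 65], "yaw": 0}, {"dp": [0, 0, 65], "yaw": 0}]'

```text
clock: 24.28
eef_pos: [574.7, -351.2, 123.8]
tcp_rot: [3.141, -0.0, -0.142]
contact_force: [-0.4, 0.2, -1.0]
opening: 0.296
grasp_force: 80.2
```

Emit:
carry_out --targets '[{"dp": [0, 0, 0], "yaw": 0}, {"dp": [0, 0, 0], "yaw": 0}, {"dp": [0, 0, 0], "yaw": 0}, {"dp": [0, 0, 0], "yaw": 0}, {"dp": [0, 0, 0], "yaw": 0}, {"dp": [0, 0, 0], "yaw": 0}]' --fingers 1

```text
clock: 25.02
eef_pos: [574.6, -351.2, 123.7]
tcp_rot: [-3.142, 0.0, -0.142]
contact_force: [-0.2, 0.3, -0.8]
opening: 1.001
grasp_force: 0.0
```

Emit:
carry_out --targets '[{"dp": [0, 0, -15], "yaw": 0}, {"dp": [0, 0, -45], "yaw": 0}, {"dp": [0, 0, -90], "yaw": 0}, {"dp": [-10, 2, -125], "yaw": -2}, {"dp": [-45, 7, -137], "yaw": -4}, {"dp": [-90, 14, -137], "yaw": -6}, {"dp": [-130, 20, -137], "yaw": -8}, {"dp": [-143, 22, -137], "yaw": -8.1}, {"dp": [-143, 22, -137], "yaw": -8.1}, {"dp": [-143, 22, -137], "yaw": -8.1}]'

```text
clock: 26.28
eef_pos: [431.1, -352.9, 261.1]
tcp_rot: [3.141, -0.001, -0.001]
contact_force: [0.3, 0.8, -0.2]
opening: 0.999
grasp_force: 0.0
```

```bash
python3 snap.py w6; python3 - <<'E'
from h import *
d=np.load("pics/w6.npz");C=(d['K'],d['R'],d['t']);im=cv2.imread("pics/w6.png");h=cv2.cvtColor(im,cv2.COLOR_BGR2HSV)
def rect(lo,hi,c,z):
    p=proj(C,c).astype(int);m=cv2.inRange(h,lo,hi);k=np.zeros_like(m);k[max(0,p[1]-45):p[1]+45,p[0]-45:p[0]+45]=1;m*=k
    q=np.concatenate(cv2.findContours(m,0,1)[0]);q=cv2.convexHull(q);P=np.array([onz(C,x[0],z)[:2] for x in q]).astype(np.float32);return p,cv2.minAreaRect(P)
print("blue",rect((100,120,40),(125,255,255),[490.4,-352.5,164],164))
print("orange",rect((5,215,120),(25,255,255),[574.4,-350.5,164],164))
p=proj(C,[530,-352.5,150]).astype(int);cv2.imwrite("pics/c7.png",cv2.resize(im[max(0,p[1]-140):p[1]+110,p[0]-100:p[0]+100],None,fx=2.4,fy=2.4,interpolation=2))
E
```

```text
26.275 [ 431.089 -352.9    261.086] [ 3.141 -0.001 -0.001] [-0.689  0.226  1.757  0.     1.157  0.883]
blue (array([321, 140]), ((490.4620361328125, -352.45257568359375), (14.417057991027832, 14.444897651672363), 16.812467575073242))
orange (array([317, -33]), ((556.8148803710938, -349.36309814453125), (23.2290096282959, 5.004085540771484), 89.97845458984375))
```

View pics/c7.png

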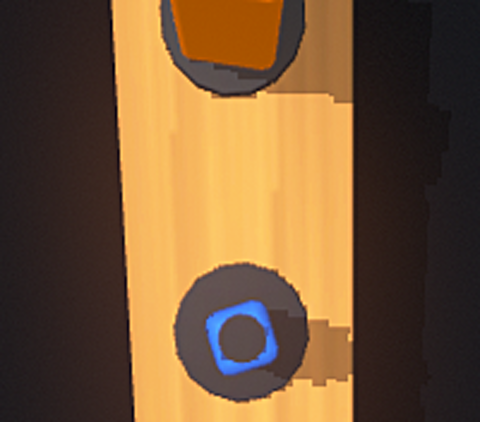

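The stylus is at c7 (242,335), turned about 17°, and the driver is seated again with its flange on the stand.

Emit:
carry_out --targets '[{"dp": [20, 0, 5], "yaw": -5}, {"dp": [45, 0, 20], "yaw": -12}, {"dp": [59.2, -0.4, 50], "yaw": -16.8}, {"dp": [59.2, -0.4, 85], "yaw": -16.8}, {"dp": [59.2, -0.4, 115], "yaw": -16.8}, {"dp": [59.2, -0.4, 133], "yaw": -16.8}, {"dp": [59.2, -0.4, 138], "yaw": -16.8}, {"dp": [59.2, -0.4, 138], "yaw": -16.8}]' --fingers 1

```text
clock: 27.32
eef_pos: [489.6, -352.5, 123.1]
tcp_rot: [3.141, -0.0, 0.292]
contact_force: [-0.6, -0.2, 1.1]
opening: 0.996
grasp_force: 0.0
```

Emit:
carry_out --targets '[{"dp": [0, 0, 0], "yaw": 0}, {"dp": [0, 0, 0], "yaw": 0}, {"dp": [0, 0, 0], "yaw": 0}, {"dp": [0, 0, 0], "yaw": 0}, {"dp": [0, 0, 0], "yaw": 0}, {"dp": [0, 0, 0], "yaw": 0}, {"dp": [0, 0, 0], "yaw": 0}, {"dp": [0, 0, 0], "yaw": 0}]' --fingers -1 --grip_force 60

```text
clock: 28.32
eef_pos: [489.2, -352.5, 123.0]
tcp_rot: [3.141, -0.0, 0.292]
contact_force: [-1.0, 0.3, 4.7]
opening: 0.165
grasp_force: 58.9
```

Emit:
carry_out --targets '[{"dp": [0, 0, -15], "yaw": 0}, {"dp": [0, 0, -55], "yaw": 0}, {"dp": [0, 0, -100], "yaw": 0}, {"dp": [0, 0, -130], "yaw": 0}, {"dp": [25, -32, -130], "yaw": 0}, {"dp": [60, -77, -130], "yaw": 0}, {"dp": [95, -122, -130], "yaw": 0}, {"dp": [130, -167, -130], "yaw": 0}, {"dp": [165, -211, -120], "yaw": 0}, {"dp": [191, -244, -95], "yaw": 0}, {"dp": [191, -244, -75], "yaw": 0}, {"dp": [191, -244, -72], "yaw": 0}]'

```text
clock: 29.82
eef_pos: [600.8, -63.0, 193.8]
tcp_rot: [-3.141, 0.002, 0.293]
contact_force: [-0.1, -0.5, -2.0]
opening: 0.168
grasp_force: 58.8
```

Emit:
carry_out --targets '[{"dp": [0, 0, 0], "yaw": 0}, {"dp": [0, 0, 0], "yaw": 0}]'

```text
clock: 30.08
eef_pos: [602.1, -64.3, 195.8]
tcp_rot: [3.141, -0.001, 0.291]
contact_force: [-0.1, 0.1, -1.4]
opening: 0.167
grasp_force: 58.8
```

```bash
python3 snap.py w7; python3 - <<'E'
from h import *
d=np.load("pics/w7.npz");C=(d['K'],d['R'],d['t']);im=cv2.imread("pics/w7.png")
f=im[:,:,::-1].copy();p=proj(C,[602,-64,51]).astype(int);print(p,"tip",proj(C,d['eef']-[0,0,113]))
for c,s in blobs(f,(0,130,60),(8,255,255),5,(p[0]-50,p[1]-50,p[0]+50,p[1]+50))+blobs(f,(172,130,60),(180,255,255),5,(p[0]-50,p[1]-50,p[0]+50,p[1]+50)):print(c,s,onz(C,c,51))
cv2.imwrite("pics/c8.png",cv2.resize(im[150:270,260:380],None,fx=4.9,fy=4.9,interpolation=2))
E
```

```text
30.075 [602.138 -64.283 195.839] [ 3.141 -0.001  0.291] [-0.109  0.366  1.719 -0.     1.055  1.171]
[321 226] tip [322.01127754 238.41624648]
[319.82 226.61] [313, 220, 14, 14, 159] [601.91821745 -62.906395    51.        ]
```

View pics/c8.png

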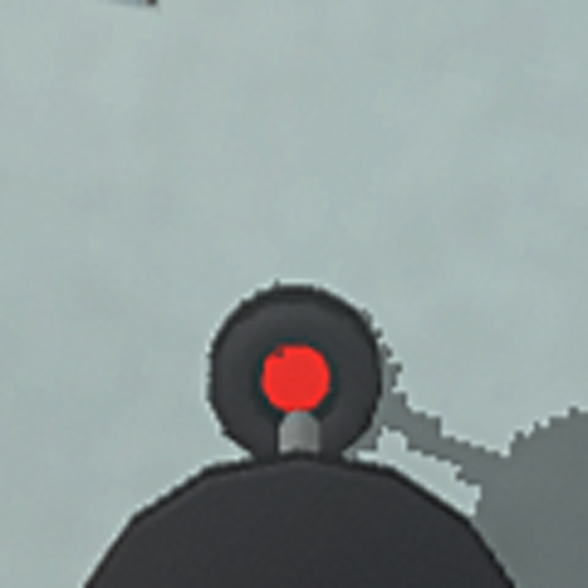

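```bash
python3 - <<'E'
from h import *
d=np.load("pics/w7.npz");C=(d['K'],d['R'],d['t'])
a=onz(C,(320.2,227.1),50.5);b=onz(C,(321.0,238.0),82.8);print(a,b,tool(a-b))
E
```

```text
[601.54706718 -63.29471855  50.5       ] [602.20452606 -63.6058037   82.8       ] [-0.58534212 -0.50647051 32.29891466]
```

Emit:
carry_out --targets '[{"dp": [-0.6, -0.5, 10], "yaw": 0}, {"dp": [-0.6, -0.5, 20], "yaw": 0}, {"dp": [-0.6, -0.5, 26], "yaw": 0}, {"dp": [-0.6, -0.5, 30], "yaw": 0}, {"dp": [-0.6, -0.5, 32], "yaw": 0}, {"dp": [-0.6, -0.5, 33.5], "yaw": 0}, {"dp": [-0.6, -0.5, 34.5], "yaw": 0}, {"dp": [-0.6, -0.5, 34.5], "yaw": 0}]'

```text
clock: 31.12
eef_pos: [601.0, -63.3, 160.4]
tcp_rot: [3.142, -0.0, 0.292]
contact_force: [-0.5, -0.1, 2.3]
opening: 0.162
grasp_force: 59.1
```

Emit:
carry_out --targets '[{"dp": [0, 0, 0.7], "yaw": 0}, {"dp": [0, 0, 1.4], "yaw": 0}, {"dp": [0, 0, 1.4], "yaw": 0}]'

```text
clock: 31.5
eef_pos: [601.2, -63.3, 159.2]
tcp_rot: [3.141, -0.0, 0.292]
contact_force: [-1.3, 0.8, 5.5]
opening: 0.169
grasp_force: 59.7
```

Emit:
carry_out --targets '[{"dp": [0, 0, 0.8], "yaw": 0}, {"dp": [0, 0, 1.5], "yaw": 0}, {"dp": [0, 0, 1.5], "yaw": 0}]'

```text
clock: 31.88
eef_pos: [601.4, -63.3, 158.7]
tcp_rot: [3.141, -0.001, 0.292]
contact_force: [-3.3, 0.7, 14.2]
opening: 0.17
grasp_force: 60.8
```

Emit:
carry_out --targets '[{"dp": [0, 0, -10], "yaw": 0}, {"dp": [0, 0, -40], "yaw": 0}, {"dp": [0, 0, -85], "yaw": 0}, {"dp": [-12, 15, -112], "yaw": 0}, {"dp": [-40, 51, -116], "yaw": 0}, {"dp": [-75, 96, -116], "yaw": 0}, {"dp": [-110, 141, -116], "yaw": 0}, {"dp": [-145, 186, -116], "yaw": 0}, {"dp": [-175, 225, -116], "yaw": 0}, {"dp": [-190.5, 245, -116], "yaw": 0}, {"dp": [-190.5, 245, -116], "yaw": 0}, {"dp": [-190.5, 245, -116], "yaw": 0}]'

```text
clock: 33.38
eef_pos: [489.3, -352.3, 273.2]
tcp_rot: [-3.141, -0.0, 0.292]
contact_force: [-0.2, 0.1, -0.6]
opening: 0.169
grasp_force: 58.9
```

Emit:
carry_out --targets '[{"dp": [0, 0, 0], "yaw": 0}, {"dp": [0, 0, 0], "yaw": 0}]'

```text
clock: 33.62
eef_pos: [489.6, -352.0, 273.4]
tcp_rot: [-3.142, -0.0, 0.293]
contact_force: [-1.3, -0.1, -0.8]
opening: 0.168
grasp_force: 58.9
```

```bash
python3 st.py; python3 - <<'E'
from h import *
s=r.sense();print(tool(np.array([489.3,-352.5,123.5])-s['eef_pos']))
E
```

```text
33.625 [-1.343 -0.142 -0.789] [0.021 0.051 0.038] [ 489.577 -352.007  273.351] [-180.      -0.006   16.811] [-0.626  0.289  1.646  0.     1.207  0.651] 0.16753001555396438
[ -0.42321185   0.39232716 149.85128895]
```

Emit:
carry_out --targets '[{"dp": [-0.4, 0.4, 20], "yaw": 0}, {"dp": [-0.4, 0.4, 45], "yaw": 0}, {"dp": [-0.4, 0.4, 60], "yaw": 0}, {"dp": [-0.4, 0.4, 75], "yaw": 0}, {"dp": [-0.4, 0.4, 95], "yaw": 0}, {"dp": [-0.4, 0.4, 115], "yaw": 0}, {"dp": [-0.4, 0.4, 132], "yaw": 0}, {"dp": [-0.4, 0.4, 144], "yaw": 0}, {"dp": [-0.4, 0.4, 148.5], "yaw": 0}, {"dp": [-0.4, 0.4, 149], "yaw": 0}]'

```text
clock: 34.88
eef_pos: [489.0, -353.4, 124.3]
tcp_rot: [3.141, -0.0, 0.292]
contact_force: [0.8, 0.3, -0.8]
opening: 0.167
grasp_force: 58.9
```

Emit:
carry_out --targets '[{"dp": [0, 0, 0], "yaw": 0}, {"dp": [0, 0, 0], "yaw": 0}, {"dp": [0, 0, 0], "yaw": 0}, {"dp": [0, 0, 0], "yaw": 0}, {"dp": [0, 0, 0], "yaw": 0}, {"dp": [0, 0, 0], "yaw": 0}]' --fingers 1

```text
clock: 35.62
eef_pos: [488.8, -353.3, 124.3]
tcp_rot: [-3.142, 0.0, 0.292]
contact_force: [-0.1, 1.6, -0.5]
opening: 0.998
grasp_force: 0.0
```

Emit:
carry_out --targets '[{"dp": [0, 0, -15], "yaw": 0}, {"dp": [0, 0, -45], "yaw": 0}, {"dp": [0, 0, -90], "yaw": 0}, {"dp": [0, 0, -130], "yaw": 0}, {"dp": [0, 0, -150], "yaw": 0}]'

```text
clock: 36.25
eef_pos: [489.7, -353.8, 278.1]
tcp_rot: [3.138, -0.003, 0.292]
contact_force: [-0.3, -0.4, 0.0]
opening: 0.999
grasp_force: 0.0
```

```bash
python3 st.py; python3 - <<'E'
from h import *
T=cal("top");f=r.grab_frame("top");cv2.imwrite("pics/top1.png",f[:,:,::-1])
print("blue",blobs(f,(100,150,50),(120,255,255),10,(470,235,530,290)),"org",blobs(f,(3,200,150),(14,255,255),15,(470,200,530,290)))
for c,s in blobs(f,(0,0,190),(180,40,255),300,(100,250,330,430)):print("lid",c,s,onz(T,c,6))
s=r.sense();print(s['eef_pos'],s['tcp_rot'])
E
```

```text
36.25 [-0.308 -0.426  0.011] [ 0.027 -0.003 -0.024] [ 489.661 -353.846  278.147] [179.807  -0.148  16.743] [-0.628  0.284  1.641  0.     1.212  0.65 ] 0.9992608909010186
blue [(array([512.77, 260.4 ]), [506, 257, 15, 8, 84])] org [(array([508.73, 221.25]), [501, 212, 23, 16, 176])]
lid [298.01 257.97] [283, 250, 33, 18, 512] [514.62802833 109.10597031   6.        ]
lid [207.17 290.85] [180, 264, 55, 55, 2288] [439.57363373 326.31033967   6.        ]
lid [272.59 301.81] [255, 284, 36, 37, 1016] [411.39802358 170.07745638   6.        ]
lid [170.02 373.61] [152, 355, 37, 38, 1046] [249.10557645 409.39412291   6.        ]
[ 490.28420739 -354.35522318  280.0560204 ] [ 3.13631943 -0.00401149  0.2921873 ]
```

Emit:
carry_out --targets '[{"dp": [5, -30, 0], "yaw": -1}, {"dp": [12, -85, 0], "yaw": -3}, {"dp": [20, -142, 0], "yaw": -5}, {"dp": [28, -200, 0], "yaw": -7}, {"dp": [36, -258, 0], "yaw": -9}, {"dp": [44, -316, 0], "yaw": -11}, {"dp": [52, -374, 0], "yaw": -13}, {"dp": [60, -432, 0], "yaw": -16}, {"dp": [68, -490, 0], "yaw": -18}, {"dp": [76, -548, 0], "yaw": -20}, {"dp": [84, -606, 0], "yaw": -22}, {"dp": [88, -641, 0], "yaw": -23.3}]'

```text
clock: 37.8
eef_pos: [387.6, 288.3, 274.5]
tcp_rot: [-3.141, -0.001, 0.702]
contact_force: [0.2, 0.9, -0.5]
opening: 1.0
grasp_force: 0.0
```

Emit:
carry_out --targets '[{"dp": [0, 0, 0], "yaw": 0}, {"dp": [0, 0, 0], "yaw": 0}, {"dp": [0, 0, 0], "yaw": 0}]'

```text
clock: 38.17
eef_pos: [388.7, 284.8, 274.3]
tcp_rot: [3.141, 0.0, 0.698]
contact_force: [0.3, 0.2, 0.5]
opening: 0.998
grasp_force: 0.0
```

```bash
python3 snap.py w8; python3 - <<'E'
from h import *
d=np.load("pics/w8.npz");C=(d['K'],d['R'],d['t']);im=cv2.imread("pics/w8.png");g=cv2.cvtColor(im,cv2.COLOR_BGR2GRAY)
print(proj(C,[439.6,326.3,6]))
m=(g>150).astype(np.uint8)*255
for c in cv2.findContours(m,0,1)[0]:
    if cv2.contourArea(c)>2000:
        h=cv2.convexHull(c);P=np.array([onz(C,x[0],6)[:2] for x in h]).astype(np.float32);print("light",cv2.contourArea(c),cv2.minEnclosingCircle(c),cv2.minEnclosingCircle(P),cv2.fitEllipse(P))
        k=np.zeros_like(m);cv2.drawContours(k,[h],-1,255,-1);k=cv2.erode(k,np.ones((15,15)))
        dk=((g<80)&(k>0)).astype(np.uint8)
        n,l,s,cc=cv2.connectedComponentsWithStats(dk)
        for i in range(1,n):
            if s[i][4]>50:print("knob",cc[i],s[i],onz(C,cc[i],38))
E
```

```text
38.175 [388.653 284.806 274.321] [3.141 0.    0.698] [ 0.629  0.091  1.889 -0.     1.161  1.503]
[322.47694526 129.82257001]
light 5220.5 ((419.7486877441406, 249.8756561279297), 42.57593536376953) ((412.0273132324219, 173.0052947998047), 43.283172607421875) ((411.9737854003906, 173.09400939941406), (85.6457748413086, 86.26731872558594), 169.42237854003906)
knob [422.85217391 254.56521739] [414 246  19  18 230] [413.28539945 180.58407435  38.        ]
light 5524.5 ((136.6584930419922, 221.72679138183594), 44.84412384033203) ((250.66087341308594, 411.3257141113281), 43.24396514892578) ((250.6561279296875, 411.1820373535156), (85.79159545898438, 86.15603637695312), 76.14129638671875)
knob [131.37226277 225.7810219 ] [121 218  22  17 274] [260.04481863 406.77790269  38.        ]
light 8250.0 ((599.6328735351562, 164.01466369628906), 104.69782257080078) ((584.9212646484375, 91.17481994628906), 96.43367767333984) ((576.6075439453125, 119.6909408569336), (115.16584014892578, 223.39202880859375), 126.0782699584961)
light 15374.5 ((322.0, 124.5), 71.75140380859375) ((440.57958984375, 328.0547790527344), 65.60554504394531) ((440.5885009765625, 328.0818176269531), (130.63775634765625, 130.74276733398438), 7.836397647857666)
knob [324.50666667 130.89333333] [311 116  24  25  75] [439.91383343 324.47001492  38.        ]
```

Emit:
carry_out --targets '[{"dp": [20, 0, 20], "yaw": 0}, {"dp": [50, 0, 60], "yaw": 0}, {"dp": [67.6, 0.2, 105], "yaw": 0}, {"dp": [67.6, 0.2, 150], "yaw": 0}, {"dp": [67.6, 0.2, 190], "yaw": 0}, {"dp": [67.6, 0.2, 220], "yaw": 0}, {"dp": [67.6, 0.2, 240], "yaw": 0}, {"dp": [67.6, 0.2, 252], "yaw": 0}, {"dp": [67.6, 0.2, 256], "yaw": 0}, {"dp": [67.6, 0.2, 256], "yaw": 0}]'

```text
clock: 39.48
eef_pos: [440.7, 329.2, 18.7]
tcp_rot: [3.142, -0.001, 0.699]
contact_force: [-0.1, -0.2, -0.2]
opening: 0.997
grasp_force: 0.0
```

Emit:
carry_out --targets '[{"dp": [0, 0, 0], "yaw": 0}, {"dp": [0, 0, 0], "yaw": 0}, {"dp": [0, 0, 0], "yaw": 0}, {"dp": [0, 0, 0], "yaw": 0}, {"dp": [0, 0, 0], "yaw": 0}, {"dp": [0, 0, 0], "yaw": 0}, {"dp": [0, 0, 0], "yaw": 0}, {"dp": [0, 0, 0], "yaw": 0}]' --fingers -1 --grip_force 40

```text
clock: 40.48
eef_pos: [440.5, 329.4, 18.7]
tcp_rot: [3.142, -0.0, 0.699]
contact_force: [-1.0, 0.3, 5.5]
opening: 0.246
grasp_force: 39.0
```

```bash
python3 - <<'E'
from h import *
def rectify(C,im,z,x0,y0,n,s=2):
    src=np.float32([[0,0],[n,0],[n,n],[0,n]]);dst=np.float32([proj(C,[x0+a/s,y0+b/s,z]) for a,b in src])
    return cv2.warpPerspective(im,cv2.getPerspectiveTransform(dst,src),(n,n))
d=np.load("pics/w2.npz");W=((d['K'],d['R'],d['t']),cv2.imread("pics/w2.png",0),"w2")
T=(cal("top"),cv2.imread("pics/top1.png",0),"top1")
out=[]
for C,im,n in(W,T):
    g=rectify(C,im,140,485,-15,400);out.append(g)
    for lo,hi in((120,130),(108,120)):
        c=cv2.HoughCircles(cv2.GaussianBlur(g,(5,5),0),cv2.HOUGH_GRADIENT,1,5,param1=80,param2=15,minRadius=lo,maxRadius=hi)
        if c is not None:
            for k in c[0][:4]:print(n,485+k[0]/2,-15+k[1]/2,k[2]/2)
o=cv2.cvtColor(np.hstack(out),cv2.COLOR_GRAY2BGR)
for i in(0,400):cv2.circle(o,(int((584.5-485)*2)+i,int((84.5+15)*2)),124,(0,0,255),1);cv2.circle(o,(int((584.5-485)*2)+i,int((84.5+15)*2)),114,(0,255,0),1)
cv2.imwrite("pics/rim.png",o)
E
```

```text
w2 586.75 85.75 60.7
w2 589.25 88.75 60.3
w2 589.75 83.25 60.3
w2 583.25 84.75 60.3
w2 586.75 85.25 56.55
w2 584.75 86.75 58.6
w2 589.25 87.75 59.7
w2 584.75 83.75 59.7
top1 585.75 85.75 61.4
top1 589.25 82.75 64.7
top1 589.25 85.75 64.7
top1 584.25 82.75 60.2
top1 583.75 84.25 59.15
top1 587.25 81.75 59.15
top1 586.75 85.25 56.5
top1 583.25 81.75 56.95
```

View pics/rim.png

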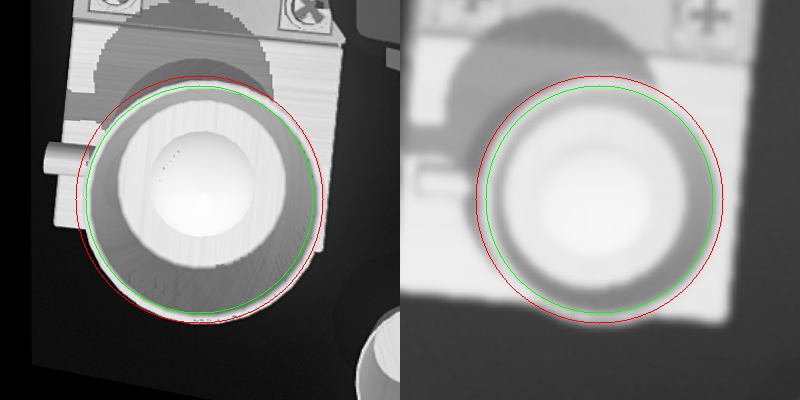

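Emit:
carry_out --targets '[{"dp": [0, 0, -8], "yaw": 0}, {"dp": [0, 0, -40], "yaw": 0}, {"dp": [0, 0, -85], "yaw": 0}, {"dp": [0, 0, -130], "yaw": 0}, {"dp": [-2, 12, -170], "yaw": 0}, {"dp": [-8, 48, -185], "yaw": 0}, {"dp": [-16, 98, -185], "yaw": 0}, {"dp": [-24, 150, -185], "yaw": 0}, {"dp": [-32, 200, -185], "yaw": 0}, {"dp": [-40, 250, -185], "yaw": 0}, {"dp": [-44, 275, -185], "yaw": 0}, {"dp": [-45, 280.7, -185], "yaw": 0}]'

```text
clock: 41.98
eef_pos: [586.9, 83.9, 203.3]
tcp_rot: [3.142, 0.0, 0.697]
contact_force: [-0.1, 0.3, -1.0]
opening: 0.244
grasp_force: 39.4
```

Emit:
carry_out --targets '[{"dp": [0, 0, 0], "yaw": 0}, {"dp": [0, 0, 8], "yaw": 0}, {"dp": [0, 0, 16], "yaw": 0}, {"dp": [0, 0, 20], "yaw": 0}, {"dp": [0, 0, 20], "yaw": 0}]'

```text
clock: 42.6
eef_pos: [586.1, 85.6, 182.7]
tcp_rot: [-3.141, 0.001, 0.699]
contact_force: [-0.8, 0.0, -0.9]
opening: 0.245
grasp_force: 39.4
```

```bash
python3 snap.py w9; python3 st.py; python3 - <<'E'
from h import *
s=r.sense();print(tool(np.array([586.5,85.5,158.7])-s['eef_pos']))
d=np.load("pics/w9.npz");C=(d['K'],d['R'],d['t']);im=cv2.imread("pics/w9.png",0)
# red cap and screws visible? re-check lid vs TCP from lid edge: scan rays from expected lid centre outward (image up half)
z=s['eef_pos'][2]-18.7+6;c0=s['eef_pos']
for a in range(-60,101,20):
    v=[float(cv2.getRectSubPix(im,(1,1),tuple(map(float,proj(C,[c0[0]+q*np.cos(np.radians(a)),c0[1]+q*np.sin(np.radians(a)),z]))))[0,0]) for q in np.arange(56,76,1.)]
    print(a,np.array(v).astype(int))
E
```

```text
42.6 [586.123  85.562 182.721] [-3.141  0.001  0.699] [0.142 0.363 1.757 0.    1.023 1.014]
42.65 [ 0.504  0.435 -1.074] [ 0.055 -0.022 -0.014] [586.384  85.532 183.085] [-179.989    0.019   40.058] [ 0.142  0.362  1.757 -0.     1.023  1.014] 0.24419704804249714
[ 0.07641009  0.10348004 24.38505917]
-60 [201 201 201 199 199 201 181 185  67  47  48  53  55  53  52  50  49  45
 105 148]
-40 [216 216 216 216 216 216 216 220 148 149 147 147 146 146 147 147 146 146
 146 147]
-20 [203 204 217 218 217 217 218 213 129 126 175 156 114 110 111 111 108 134
 176 173]
0 [208 209 210 219 222 222 222 223 164 165 165 165 166 167 167 167 169 170
 161  95]
20 [206 205 207 222 225 226 226 226 229 181 182 180 179 182 182 181 180 181
 180 179]
40 [209 209 208 213 223 226 230 222 232 186 188 190 190 186 187 189 193 193
 189 190]
60 [207 206 209 221 225 231 227 226 215 182  46  45  44  43  41  39  37  35
  33  33]
80 [213 221 211 226 184 186 187 187 186 194  34  40  38  37  35  34  32  30
  28  26]
100 [190 186 185 184 184 184 184 184 183 185  64  40  40  37  35  36  32  32
  29  30]
```

Emit:
carry_out --targets '[{"dp": [0, 0, 8], "yaw": 0}, {"dp": [0, 0, 15], "yaw": 0}, {"dp": [0, 0, 20], "yaw": 0}, {"dp": [0, 0, 22.5], "yaw": 0}, {"dp": [0, 0, 23.5], "yaw": 0}, {"dp": [0, 0, 24.2], "yaw": 0}, {"dp": [0, 0, 24.2], "yaw": 0}]'

```text
clock: 43.52
eef_pos: [586.6, 85.4, 159.2]
tcp_rot: [3.142, -0.0, 0.699]
contact_force: [0.5, 0.4, -1.1]
opening: 0.243
grasp_force: 39.4
```

Emit:
carry_out --targets '[{"dp": [0, 0, 0.5], "yaw": 0}, {"dp": [0, 0, 1], "yaw": 0}, {"dp": [0, 0, 1], "yaw": 0}]'

```text
clock: 43.9
eef_pos: [586.7, 85.4, 158.7]
tcp_rot: [3.141, -0.0, 0.699]
contact_force: [-2.1, 0.1, 5.7]
opening: 0.239
grasp_force: 39.9
```

Emit:
carry_out --targets '[{"dp": [0, 0, -0.5], "yaw": 0}, {"dp": [0, 0, -0.5], "yaw": 0}, {"dp": [0, 0, -0.5], "yaw": 0}, {"dp": [0, 0, -0.5], "yaw": 0}, {"dp": [0, 0, -0.5], "yaw": 0}, {"dp": [0, 0, -0.5], "yaw": 0}, {"dp": [0, 0, -20], "yaw": 0}, {"dp": [0, 0, -60], "yaw": 0}, {"dp": [0, 0, -110], "yaw": 0}, {"dp": [0, 0, -130], "yaw": 0}]' --fingers 1

```text
clock: 45.15
eef_pos: [587.7, 85.5, 291.4]
tcp_rot: [3.139, -0.004, 0.699]
contact_force: [0.4, -0.3, -0.3]
opening: 1.002
grasp_force: 0.0
```

Emit:
carry_out --targets '[{"dp": [-10, 20, 0], "yaw": 5}, {"dp": [-30, 65, 0], "yaw": 15}, {"dp": [-55, 100, 0], "yaw": 25}, {"dp": [-65, 110, 0], "yaw": 34.6}, {"dp": [-65, 110, 0], "yaw": 34.6}, {"dp": [-65, 110, 0], "yaw": 34.6}, {"dp": [-65, 110, 0], "yaw": 34.6}]' --fingers -1

```text
clock: 46.02
eef_pos: [607.5, -39.8, 288.1]
tcp_rot: [-3.141, -0.0, 0.098]
contact_force: [0.7, 0.7, -0.4]
opening: 0.003
grasp_force: 0.0
```

```bash
python3 snap.py w10; python3 st.py; python3 - <<'E'
from h import *
d=np.load("pics/w10.npz");C=(d['K'],d['R'],d['t']);im=cv2.imread("pics/w10.png");g=cv2.cvtColor(im,cv2.COLOR_BGR2GRAY)
print("lid px",proj(C,[586.5,85.5,146]),"switch px",proj(C,[592,-135,85]))
def rectify(C,im,z,x0,y0,n,s=2):
    src=np.float32([[0,0],[n,0],[n,n],[0,n]]);dst=np.float32([proj(C,[x0+a/s,y0+b/s,z]) for a,b in src])
    return cv2.warpPerspective(im,cv2.getPerspectiveTransform(dst,src),(n,n))
q=rectify(C,g,146,485,-15,400)
c=cv2.HoughCircles(cv2.GaussianBlur(q,(5,5),0),cv2.HOUGH_GRADIENT,1,5,param1=80,param2=15,minRadius=126,maxRadius=136)
if c is not None:print([(485+k[0]/2,-15+k[1]/2,k[2]/2) for k in c[0][:3]])
T=cal("top");f=r.grab_frame("top");cv2.imwrite("pics/top2.png",f[:,:,::-1]);q=rectify(T,cv2.cvtColor(f,cv2.COLOR_RGB2GRAY),146,485,-15,400)
c=cv2.HoughCircles(cv2.GaussianBlur(q,(5,5),0),cv2.HOUGH_GRADIENT,1,5,param1=60,param2=12,minRadius=126,maxRadius=136)
if c is not None:print("top",[(485+k[0]/2,-15+k[1]/2,k[2]/2) for k in c[0][:3]])
E
```

```text
46.025 [607.532 -39.761 288.095] [-3.141 -0.     0.098] [-0.068  0.286  1.616  0.     1.239  1.405]
46.075 [-0.218  0.073  0.411] [ 0.023  0.038 -0.015] [607.566 -39.807 288.119] [-179.991   -0.005    5.592] [-0.068  0.286  1.616  0.     1.239  1.405] 0.0036177002730797916
lid px [139.93252564 239.28413992] switch px [431.24777968 239.26954822]
[(np.float32(586.25), np.float32(85.25), np.float32(64.95)), (np.float32(585.75), np.float32(82.25), np.float32(67.7)), (np.float32(586.25), np.float32(87.75), np.float32(67.7))]
top [(np.float32(585.75), np.float32(84.25), np.float32(66.05)), (np.float32(583.25), np.float32(85.25), np.float32(64.85)), (np.float32(587.25), np.float32(82.25), np.float32(67.7))]
```

Emit:
carry_out --targets '[{"dp": [-20, 30, 20], "yaw": 0}, {"dp": [-45, 70, 50], "yaw": 0}, {"dp": [-60, 93, 90], "yaw": 0}, {"dp": [-60, 93, 135], "yaw": 0}, {"dp": [-60, 93, 175], "yaw": 0}, {"dp": [-60, 93, 200], "yaw": 0}, {"dp": [-60, 93, 210], "yaw": 0}, {"dp": [-60, 93, 210], "yaw": 0}, {"dp": [-60, 93, 210], "yaw": 0}]'

```text
clock: 47.25
eef_pos: [557.5, -139.0, 79.2]
tcp_rot: [3.141, -0.002, 0.095]
contact_force: [-0.7, -0.0, 0.8]
opening: -0.002
grasp_force: 0.0
```

Emit:
carry_out --targets '[{"dp": [5, 0, 0], "yaw": 0}, {"dp": [10, 0, 0], "yaw": 0}, {"dp": [15, 0, 0], "yaw": 0}, {"dp": [20, 0, 0], "yaw": 0}, {"dp": [25, 0, 0], "yaw": 0}, {"dp": [30, 0, 0], "yaw": 0}, {"dp": [35, 0, 0], "yaw": 0}, {"dp": [40, 0, 0], "yaw": 0}, {"dp": [44, 0, 0], "yaw": 0}, {"dp": [44, 0, 0], "yaw": 0}]'

```text
clock: 48.5
eef_pos: [600.7, -134.7, 77.9]
tcp_rot: [3.142, -0.0, 0.095]
contact_force: [-1.2, 0.3, -1.1]
opening: -0.002
grasp_force: 0.3
```

```bash
python3 st.py
```

```text
48.5 [-1.247  0.339 -1.08 ] [-0.059  0.087 -0.039] [ 600.688 -134.728   77.907] [179.999  -0.005   5.449] [-0.223  0.527  1.772  0.     0.843  1.253] -0.0017688369107065345
```

Emit:
carry_out --targets '[{"dp": [1.5, 0, 0], "yaw": 0}, {"dp": [3, 0, 0], "yaw": 0}, {"dp": [4, 0, 0], "yaw": 0}, {"dp": [4, 0, 0], "yaw": 0}]'

```text
clock: 49.0
eef_pos: [604.0, -134.3, 77.9]
tcp_rot: [-3.141, 0.001, 0.095]
contact_force: [-3.4, -0.6, -0.5]
opening: 0.0
grasp_force: 1.6
```

Emit:
carry_out --targets '[{"dp": [1, 0, 0], "yaw": 0}, {"dp": [2.5, 0, 0], "yaw": 0}, {"dp": [2.5, 0, 0], "yaw": 0}]'

```text
clock: 49.38
eef_pos: [604.6, -134.2, 77.6]
tcp_rot: [-3.141, 0.005, 0.095]
contact_force: [-10.5, -2.0, 3.5]
opening: 0.001
grasp_force: 5.6
```

Emit:
carry_out --targets '[{"dp": [-4, 0, 0], "yaw": 0}, {"dp": [-15, 0, 0], "yaw": 0}, {"dp": [-25, 0, -10], "yaw": 0}, {"dp": [-30, 0, -50], "yaw": 0}, {"dp": [-40, 0, -100], "yaw": 0}, {"dp": [-60, 0, -150], "yaw": 0}, {"dp": [-80, 0, -190], "yaw": 0}, {"dp": [-80, 0, -190], "yaw": 0}, {"dp": [-80, 0, -190], "yaw": 0}]'

```text
clock: 50.5
eef_pos: [527.1, -141.7, 268.2]
tcp_rot: [3.141, -0.001, 0.095]
contact_force: [-0.3, 0.6, -0.4]
opening: -0.003
grasp_force: 0.0
```

```bash
python3 snap.py w11; python3 - <<'E'
from h import *
d=np.load("pics/w11.npz");C=(d['K'],d['R'],d['t']);im=cv2.imread("pics/w11.png")
from math import *
x=np.array([cos(.097),sin(.097),0])
for n,s in(("off",-14.8),("on",14.8)):
    P=np.array([606.8,-133.5,84.6])+s*x;p=proj(C,P);u,v=p.astype(int);w=im[v-5:v+6,u-5:u+6].reshape(-1,3);print(n,p,w.mean(0),w.std(0))
h=cv2.cvtColor(im,cv2.COLOR_BGR2HSV)
for n,c in(("A",(531.8,-22)),("B",(661.5,-9.5))):
    p=proj(C,[*c,52]);print(n,p)
T=cal("top");f=r.grab_frame("top").astype(int);o=cv2.imread("pics/top0.png")[:,:,::-1].astype(int)
m=(np.abs(f-o).max(2)>60).astype(np.uint8);n,l,s,c=cv2.connectedComponentsWithStats(cv2.morphologyEx(m,2,np.ones((3,3),np.uint8)))
for i in range(1,n):
    if s[i][4]>15:print("diff",c[i].round(),s[i])
E
```

```text
50.5 [ 527.054 -141.729  268.196] [ 3.141 -0.001  0.095] [-0.266  0.202  1.772  0.     1.167  1.21 ]
off [320.92945943 129.59959245] [117.25619835 116.81818182 107.98347107] [61.03237576 62.56104457 55.67378175]
on [320.86288203  87.58741537] [203.67768595 205.89256198 198.80991736] [27.08426242 27.09359403 27.3690161 ]
A [182.76716266 189.33910618]
B [168.07901565  21.3180642 ]
diff [492. 321.] [  396   128   181   352 48857]
diff [291. 209.] [278 193  41  47 418]
diff [304. 216.] [299 210  11  13 111]
diff [274. 218.] [273 214   3   9  27]
diff [410. 232.] [398 219  23  30 400]
diff [275. 227.] [274 224   4   6  19]
diff [350. 236.] [349 233   4   7  22]
diff [516. 248.] [514 244   6  10  52]
diff [332. 255.] [324 251  17   8  62]
diff [195. 294.] [ 167  265   57   58 2591]
diff [351. 426.] [346 424  11   5  36]
diff [337. 438.] [306 430  64  23 588]
diff [387. 441.] [376 434  19  15 125]
diff [285. 465.] [272 451  30  29 596]
diff [303. 467.] [296 455  18  25 243]
```

```bash
python3 -c "
from rig import r
print(r.sign_off())"
```

```text
the job is handed in; nothing more can be done
None
```

The job is handed in after about 50 s: both fitted screws driven to their stops, the reset pressed to its stop, the lid laid within about 1 mm of the bowl's centre, then the switch flipped on, and both tools standing back in the stand. The sign-off gave no verdict.

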